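# Spindle collar on the set-screw flat

## Robot

A 6-joint arm with a two-finger parallel gripper is mounted at the origin on the work surface. World frame = base frame: x ahead of the robot, y to its left, z up, the work surface at z = 0. Lengths are in m, angles in rad, forces in N, time in s.
With the tool pointing down it reaches from about 0.4 to 0.825 m from the base axis. Payload 7 kg.
Tool frame: the origin (TCP) lies at the very end of the fingers, on their centre line; the grasp point (between the pads) lies env.grip_depth behind it (env.grip_depth is the distance from the TCP to the grasp point, in m); z points along the fingers, y is the direction in which the jaws open and shut (so a half turn about z gives the same grasp; the last joint's range is limited). The gripper opens to 85 mm and grips with 20 to 120 N. Pads are 22 mm wide; open, the fingers measure 114 mm over their backs; the gripper's body (76 mm by 85 mm) begins 54 mm behind the grasp point. The pads swing forward as they close: fully open they stand 13 mm farther back than shut.
Start: joints at [-0.981, 0.359, 0.012, 0, -1.224, -0.288], TCP at [0.201, -0.644, 0.203] pointing down, gripper open.
Joint ranges: [-3.07, 3.07], [-1.43, 2.12], [-1.02, 1.25], [-3.03, 1.67], [-3.05, -0], [-3.03, 3.03]. Speed limits (rad/s): [2.39, 2.39, 3.01, 3.14, 3.14, 3.14].

## Interface

Orientations are given as a rotation vector (axis times angle).
In Python, from workcell import env, optics gives the robot as it stands.
- The arm moves only by the tool drive_tool, never from a script. Its argument "steps" is a list that holds one entry, the list of rows, each a list of 7 numbers: the turn, a rotation vector about the tool's x, y, z scaled (see below), then the shift along the tool's x, y, z scaled (see below), then the opening, from -1 (shut) to 1 (fully open). In form: [[[wx, wy, wz, tx, ty, tz, jaw], ...]]. A call has exactly 8 rows; each row shifts and turns the pose as measured when the row begins, along the tool's axes as they then stand; what a row does not reach is not made up. The controller multiplies each number of a shift by 0.04 m and each number of a turn by 4 degrees. A row lasts 1/8 s, in which the tool goes at most 62.5 mm and 10.7 degrees, less where a joint would pass 70% of its speed; a pose out of reach is approached as far as the arm can. A call with a number of a shift or a turn outside -1 to 1 is refused whole. A call with a gripper value outside its range is refused whole. The fingers move at their own pace and stop on an object; "newtons" is the grip in N (left out, the last holds). Time passes only in rows, so rows that do not move let the fingers close, or fill a call up. It gives the time, the measured TCP pose, the force and the opening at its end, in the units of the state.
- env.state(): the state, without advancing time (a new reading comes with each control period).
- optics.capture(name): name is "scene" or "top" or "wrist"; returns a dict with "pixels" (384x512x3 uint8, blue, green, red), "range_z" (384x512 float32, m along the optical axis (not along the pixel's ray), 0 where there is no reading), "fx", "fy", "cx", "cy" (pixels), "k1" (the pictures are not rectified: a ray, as slopes to the right and down, at radius r is drawn at 1 + k1 r^2 times it, then the intrinsics apply), "R" (3x3) and "t" (3): a world point X has camera coordinates R X + t; the wrist camera has in their place "mount" (4x4, takes a point from camera to tool coordinates, whose origin is the TCP and whose axes are the flange's). Camera axes: x right, y down, z forward; pixel columns grow to the right and rows downward; lengths in m; the calibration is good to about 2 mm. A picture is of the moment at which its call begins: read the wrist's pose just before it.
- env.finish_job(): hands the job in, once; it reports no verdict.
The state is a dict: "clock": time; "joints": joint angles; "joint_vel": joint speeds; "joint_efforts": joint torques, N m; "tcp_pos": TCP position; "orientation": TCP orientation; "force": force on the tool from outside, world axes, zero at the start; "torque": the same for the moment, N m; "width": finger opening in m.
Only numpy, scipy, OpenCV 4.12 (cv2) and the standard library are available. Lean on these libraries where they do the work, as an engineer would, in place of code of your own. Each camera call takes 0.05 s, during which the arm holds its last target.

## Task

Finish the spindle stack on the wire bonder's work-holder: the white ring is already on the plate, so slip the brass ring over the shaft and let it lie flat on the white one. Feel for the flats of the shaft with the fingers and turn it until a flat faces the little hex driver, then slide the steel collar right down onto the brass ring with its red-ringed set screw over that flat and pointing straight at the driver, and finish while still gripping the collar there: do not let go of it. Leave the jar, the chip tray and the screwdriver alone.

Things in the scene. Friction and masses are not known exactly. Their poses are not given: they have to be found in the camera images.
- fixture: spindle fixture, fixed to the bench but placed differently each time: grey block 110 x 100 x 20 mm carrying the spindle. Origin: centre of its underside, straight below the vertical spindle axis; z up; +x points from the shaft to the hex driver
- plate (a point): point on the spindle axis in the top face of the spindle's round aluminium plate (72 mm across), 28 mm above the bench; the white ring lies on it. Plate and shaft turn together about the vertical axis, either way, need about 0.08 N m and stay where they are left; they start at an unknown angle. Axes as the fixture, they do not turn
- shaft_top (a point): centre of the steel shaft's top end, 90 mm above the bench. Shaft 30 mm in diameter with two opposite flats over its whole length, 20 mm apart, each 22 mm wide; top 6 mm tapered. Pinched by the fingers it measures 20 mm on the flats, 25 mm if 15 degrees off, 30 mm if over 48 degrees off. Two red lines on the end run alongside the flats. The point does not turn with the shaft
- driver_tip (a point): tip of the fixed steel hex driver (6 mm rod, blue bracket up to 70 mm above the bench, orange knob), 60 mm from the spindle axis and 58 mm above the bench; it points at the axis and at the set screw's height when the collar is seated
- white_ring: white plastic spacer ring, 52 mm outside, 36 mm hole, 10 mm high, 20 g, already lying loose on the plate round the shaft; origin: centre of its underside
- brass_ring: brass spacer ring, 52 mm outside, 36 mm hole, 10 mm high, about 90 g, lying flat on the bench (on the white ring its underside is 38 mm above the bench); origin: centre of its underside
- collar: dark steel collar lying flat: 60 mm outside, 32 mm bore, 20 mm high, about 200 g. Origin: centre of its underside, z up, +x towards its set screw, which is flush outside and stands 4.5 mm into the bore (8 mm wide): the collar slides down the shaft only with it within about 15 degrees of facing either flat, else it stops on the shaft's end. Seated on the rings its underside is 48 mm above the bench
- set_screw (a point): outer end of the collar's set screw (red ring, and a red line on the collar's top face above it), 30 mm from the collar's axis and 10 mm above its underside
- jar: amber jar with black cap, 44 mm across, 55 mm high, a bystander; origin: centre of its underside
- chip_tray: flat black chip tray with gold chips, 60 x 60 x 10 mm, a bystander; origin: centre of its underside
- screwdriver: yellow-handled screwdriver lying on the bench, 150 mm long along its x axis, a bystander; origin: underside of its middle

How it is judged:
On the way:
1. the brass ring lies flat on the white one, round the shaft, let go (horizontal distance between brass_ring and plate below 0.005 m and z of brass_ring in the frame of plate between 0.008 and 0.012 m and contact force between the fingers and brass_ring below 0.1 N), for 0.2 s.
At the end, for the whole second after the job is handed in: White ring on the plate, brass ring on it, flat, within 5 mm of the axis; collar upright within 3 mm of the brass ring (possible only with the screw over a flat), within 3 mm of the axis, still, its screw within 6 mm of the line to the driver; fingers grip the collar with over 2 N (horizontal distance between each of white_ring, brass_ring and plate below 0.005 m and z of white_ring in the frame of plate below 0.002 m and z of brass_ring in the frame of plate below 0.012 m and horizontal distance between collar and plate below 0.003 m and z of collar in the frame of plate below 0.023 m and angle between collar's own z axis and vertical below 0.1 rad and x of set_screw in the frame of fixture above 0.02 m and y of set_screw in the frame of fixture between -0.006 and 0.006 m and linear speed of collar below 0.01 m/s and contact force between the fingers and collar above 2 N); the arm keeps its last pose, push and grip.
It fails at once if the jar was disturbed (distance of jar from where it was at the start of the episode above 0.03 m).
It fails at once if the chip tray was disturbed (distance of chip_tray from where it was at the start of the episode above 0.03 m).
It fails at once if the screwdriver was disturbed (distance of screwdriver from where it was at the start of the episode above 0.03 m).
It also fails if it takes over 72 s, if anything falls off the work surface, if the arm or the gripper's body presses on something with over 40 N, if the wrist force passes 120 N, or if a joint passes its speed limit or range.

## Working session

There is one attempt and no reset: what is moved stays moved. The work goes in short steps, Python scripts to look and compute and a tool call to move; the robot and the scene stay as the last step left them, time stands still between calls to the robot, and variables do not carry over. Pictures are saved under pics/ and viewed, and the job is handed in when it is done.

Besides the shell and the picture viewer there is one more tool, called after "Request:" as name([rows], argument=value, ...), one row to a line, values as JSON. drive_tool: Moves the arm, as the interface text tells. Shifts and turns lie within -1 to 1; 1 stands for 0.04 m of shift or 4 degrees of turn. Its arguments: {"type":"object","properties":{"steps":{"type":"array","items":{"type":"array","items":{"type":"array","items":{"type":"number","minimum":-1,"maximum":1}}}},"newtons":{"type":"number"}},"required":["steps"]}

```bash
mkdir -p pics; ls
python3 - <<'E'
from workcell import env, optics
import cv2,numpy as np
s=env.state();print(s,env.grip_depth)
for n in ['scene','top','wrist']:
    c=optics.capture(n);cv2.imwrite(f'pics/{n}0.png',c['pixels']);np.savez(f'{n}0.npz',**c)
    print(n,{k:v for k,v in c.items() if k not in('pixels','range_z')})
E
```

```text
pics
{'clock': 0.0, 'joints': array([-9.80884938e-01,  3.59370513e-01,  1.10441695e-02, -3.64399017e-04,
       -1.22410456e+00, -2.88118532e-01]), 'joint_vel': array([ 0.00135891,  0.00032844, -0.00084957,  0.00149393,  0.00087734,
        0.00012608]), 'joint_efforts': array([-8.92158369e-04, -5.83320773e+01,  2.93435133e+01,  6.93689033e+00,
       -5.72802630e-03, -5.96634686e-05]), 'tcp_pos': array([ 0.20045471, -0.64398026,  0.20176535]), 'orientation': array([ 4.72007466e-01, -3.10554185e+00, -2.55254254e-03]), 'force': array([-0.45991977, -0.21698727,  0.01208353]), 'torque': array([-0.01025171, -0.02153506, -0.01122334]), 'width': 0.08532790780578726} 0.0187
scene {'fx': 380.10445220412566, 'fy': 380.10445220412566, 'cx': 258.9698055497316, 'cy': 198.75303955220718, 'k1': -0.037881568727961626, 'R': array([[-0.60008493,  0.79987439,  0.00995166],
       [ 0.61723456,  0.47090597, -0.63029284],
       [-0.5088414 , -0.37208672, -0.7762937 ]]), 't': array([ 0.32585109, -0.25546322,  1.13049961])}
top {'fx': 384.6023925397027, 'fy': 384.6023925397027, 'cx': 256.18830875382946, 'cy': 191.85602417883328, 'k1': -0.0035357714309784947, 'R': array([[ 1.28672176e-02, -9.99916833e-01, -8.72719224e-04],
       [-9.93138302e-01, -1.26785219e-02, -1.16256472e-01],
       [ 1.16235739e-01,  2.36262822e-03, -9.93218843e-01]]), 't': array([-0.02915608,  0.54421146,  0.84171655])}
wrist {'fx': 271.8358941379132, 'fy': 271.8358941379132, 'cx': 256.1338018615376, 'cy': 190.70698184178747, 'k1': -0.04918297261527323, 'mount': array([[-7.81675841e-04, -9.64364365e-01, -2.64576570e-01,
         6.64062856e-02],
       [ 9.99999353e-01, -5.35051267e-04, -1.00421197e-03,
         2.68632267e-04],
       [ 8.26864214e-04, -2.64577184e-01,  9.64364158e-01,
        -1.71190640e-01],
       [ 0.00000000e+00,  0.00000000e+00,  0.00000000e+00,
         1.00000000e+00]])}
```

View pics/scene0.png

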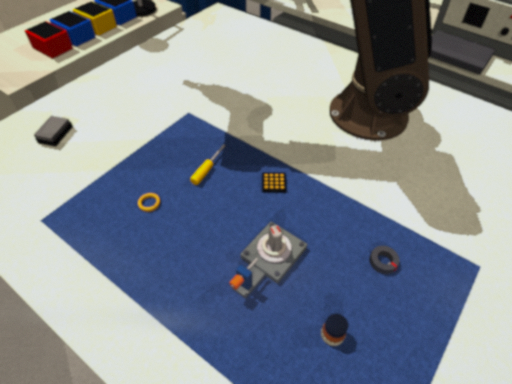

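View pics/top0.png

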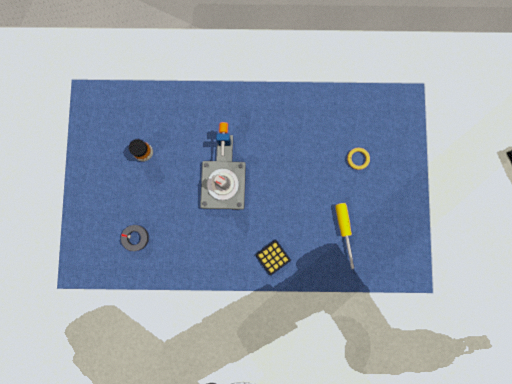

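View pics/wrist0.png

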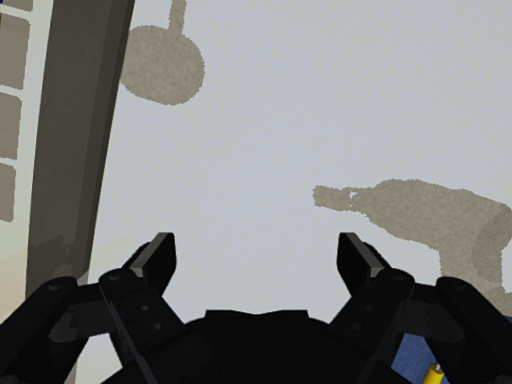

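The overview shows the fixture near (222,185) in the top picture, the brass ring at (359,158), the collar at (134,238), the jar at (140,150), the tray at (273,258) and the screwdriver at (345,235). I'll enlarge the areas that matter.

```bash
cat > h.py <<'E'
import numpy as np,cv2
from workcell import env,optics
from scipy.spatial.transform import Rotation as Ro
def ray(c,u,v):
    x,y=(u-c['cx'])/c['fx'],(v-c['cy'])/c['fy']
    k=float(c['k1']); p=cv2.undistortPoints(np.array([[[u,v]]],float),np.array([[c['fx'],0,c['cx']],[0,c['fy'],c['cy']],[0,0,1.]]),np.array([k,0,0,0]))[0,0]
    return np.array([p[0],p[1],1.])
def cam(c,s=None):
    if 'R' in c: R=c['R'].T; return R,-R@c['t']
    T=np.eye(4);T[:3,:3]=Ro.from_rotvec(s['orientation']).as_matrix();T[:3,3]=s['tcp_pos'];M=T@c['mount'];return M[:3,:3],M[:3,3]
def atz(c,u,v,z,s=None):
    R,o=cam(c,s);d=R@ray(c,u,v);return o+d*(z-o[2])/d[2]
def proj(c,X,s=None):
    R,o=cam(c,s);p=R.T@(np.array(X)-o)
    return cv2.projectPoints(p.reshape(1,1,3),np.zeros(3),np.zeros(3),np.array([[c['fx'],0,c['cx']],[0,c['fy'],c['cy']],[0,0,1.]]),np.array([float(c['k1']),0,0,0]))[0].ravel()
def crop(c,name,u0,v0,u1,v1,k):
    cv2.imwrite('pics/'+name,cv2.resize(np.ascontiguousarray(c['pixels'][v0:v1,u0:u1]),None,fx=k,fy=k,interpolation=cv2.INTER_CUBIC))
E
python3 - <<'E'
from h import *
c=dict(np.load('top0.npz'))
a=[c['pixels'][110:220,180:270],c['pixels'][130:190,330:390],c['pixels'][210:270,105:165]]
a=[cv2.resize(x,(390,int(390*x.shape[0]/x.shape[1])),interpolation=cv2.INTER_CUBIC) for x in a]
cv2.imwrite('pics/a.png',cv2.resize(c['pixels'][115:215,180:270],None,fx=6,fy=6,interpolation=cv2.INTER_CUBIC)); cv2.imwrite('pics/b.png',np.hstack(a[1:]))
def tr(u,v,z):
    p=atz(c,u,v,z);return p.round(4)
print('brass',tr(359,158.5,.005),'collar',tr(134,238,.02),'screw',tr(124.5,236.5,.02),'shaft',tr(221,181,.09),'knob',tr(223.5,128,.06))
E
```

```text
brass [ 0.6302 -0.2642  0.005 ] collar [0.4369 0.254  0.02  ] screw [0.44   0.2758 0.02  ] shaft [0.56   0.0528 0.09  ] knob [0.6844 0.0529 0.06  ]
```

View pics/a.png

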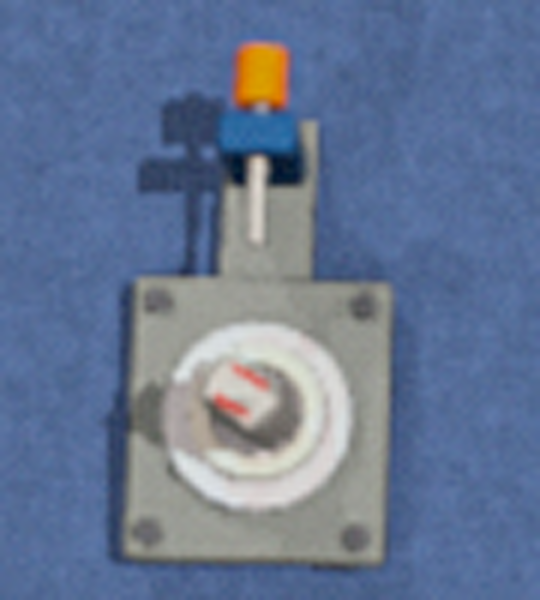

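View pics/b.png

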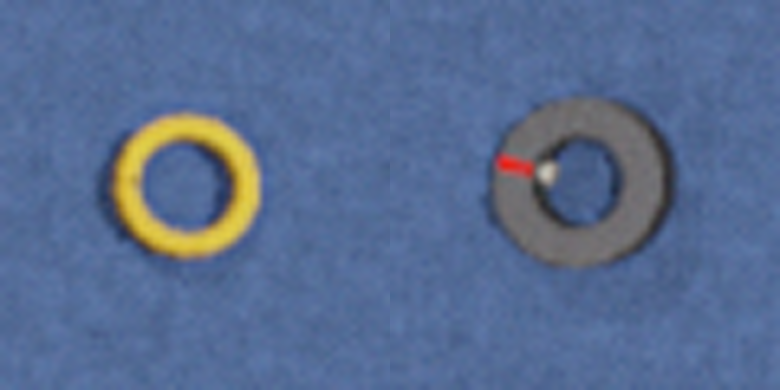

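Run:
```python
from h import *
c=dict(np.load('top0.npz'))
def A(u,v,z): return atz(c,180+(u-2.5)/6,115+(v-2.5)/6,z)[:2]
cor=[A(132,281,.02),A(392,285,.02),A(383,560,.02),A(125,560,.02)]
print('block c',np.mean(cor,0)); e=(cor[0]+cor[1]-cor[2]-cor[3]); print('yaw',np.degrees(np.arctan2(e[1],e[0])))
print('platec',A(257,414,.03),'shaft',A(243,394,.09)); 
k=A(262,60,.062)-A(258,243,.058); print('driver',np.degrees(np.arctan2(k[1],k[0])),A(258,243,.058))
for p,q in [((235,368),(268,384)),((215,404),(248,408))]:
    d=A(*p,.09)-A(*q,.09); print(np.degrees(np.arctan2(d[1],d[0])))
def B(u,v,z,u0,v0): return atz(c,u0+(u-2.75)/6.5,v0+(v-2.75)/6.5,z)[:2]
print('brass',B(187,186,.01,330,130)); cc=B(193,182,.02,105,210);s=B(108,161,.02,105,210);print('collar',cc,s,np.degrees(np.arctan2(*(s-cc)[::-1])))
# depth-based: brass pts
R,o=cam(c)
def cloud(u0,v0,u1,v1,zmin,zmax):
    P=[]
    for v in range(v0,v1):
        for u in range(u0,u1):
            z=c['range_z'][v,u]
            if z>0:
                X=o+R@(ray(c,u,v)*z)
                if zmin<X[2]<zmax: P.append(X)
    P=np.array(P); return len(P),P.mean(0),(P.max(0)+P.min(0))/2
print(cloud(335,135,385,182,.006,.02));print(cloud(110,215,160,262,.014,.03));print(cloud(200,160,245,210,.085,.1))
for n in ['scene']:
    d=dict(np.load('scene0.npz'));print(proj(d,[.63,-.264,.01]),proj(d,[.437,.253,.02]),proj(d,[.56,.053,.09]))
```

```text
block c [0.56161249 0.05558285]
yaw -0.3172960852005082
platec [0.56276102 0.05511508] shaft [0.56158477 0.05476414]
driver -0.21388786383761368 [0.62297373 0.05366856]
64.72846676202784
83.76186751095041
brass [ 0.62986563 -0.26136919]
collar [0.43781378 0.25344256] [0.44471481 0.28356977] 77.09823258465283
(212, array([ 0.63037083, -0.26182206,  0.01018001]), array([ 0.63260706, -0.26143478,  0.01125275]))
(420, array([0.43824402, 0.25361928, 0.02108994]), array([0.43813503, 0.25382478, 0.0202888 ]))
(114, array([0.56267149, 0.05444438, 0.09042077]), array([0.56256276, 0.05427443, 0.09020575]))
[148.18998145 199.9196439 ] [385.03934015 255.96746613] [275.6040607  228.11828136]
```

```bash
cat > plan.py <<'E'
import sys
from h import *
# usage: plan x y z psi_y(deg, mod 180 chosen nearest) [n]
def Rt(psi):
    a=np.radians(psi); y=np.array([np.cos(a),np.sin(a),0]); z=np.array([0,0,-1.]); return np.column_stack([np.cross(y,z),y,z])
def psi(s):
    y=Ro.from_rotvec(s['orientation']).as_matrix()[:,1]; return np.degrees(np.arctan2(y[1],y[0]))
if __name__=='__main__':
    s=env.state(); x,y,z,ps=map(float,sys.argv[1:5]); n=int(sys.argv[5]) if len(sys.argv)>5 else None
    p=s['tcp_pos'];R=Ro.from_rotvec(s['orientation'])
    print('t',s['clock'],'pos',p.round(4),'psi',round(psi(s),2),'w',s['width'].round(4),'F',s['force'].round(1),'j',s['joints'].round(2))
    T=Ro.from_matrix(Rt(ps)); rv=(R.inv()*T).as_rotvec(); d=np.array([x,y,z])-p
    N=n or max(1,int(np.ceil(max(abs(np.degrees(rv)).max()/4,np.linalg.norm(d)/.036))))
    print('N',N)
    for i in range(N):
        Ri=R*Ro.from_rotvec(rv*i/N)
        print(np.concatenate([np.degrees(rv)/N/4,Ri.inv().apply(d/N)/.04]).round(2).tolist())
E
python3 plan.py 0.63 -0.262 0.1 -90; python3 plan.py 0.63 -0.262 0.1 90 1
```

```text
Traceback (most recent call last):
  File "plan.py", line 11, in <module>
    print('t',s['clock'],'pos',p.round(4),'psi',round(psi(s),2),'w',s['width'].round(4),'F',s['force'].round(1),'j',s['joints'].round(2))
                                                                    ^^^^^^^^^^^^^^^^
AttributeError: 'float' object has no attribute 'round'
Traceback (most recent call last):
  File "plan.py", line 11, in <module>
    print('t',s['clock'],'pos',p.round(4),'psi',round(psi(s),2),'w',s['width'].round(4),'F',s['force'].round(1),'j',s['joints'].round(2))
                                                                    ^^^^^^^^^^^^^^^^
AttributeError: 'float' object has no attribute 'round'
```

```bash
sed -i "s/s\['width'\].round(4)/round(s['width'],4)/" plan.py; python3 plan.py 0.63 -0.262 0.12 90
```

```text
t 0.15 pos [ 0.2005 -0.6442  0.202 ] psi 107.29 w 0.0853 F [-0.2  0.1  0.3] j [-0.98  0.36  0.01 -0.   -1.22 -0.29]
N 17
[0.0, -0.0, 0.25, -0.77, 0.35, 0.12]
[0.0, -0.0, 0.25, -0.76, 0.36, 0.12]
[0.0, -0.0, 0.25, -0.76, 0.38, 0.12]
[0.0, -0.0, 0.25, -0.75, 0.39, 0.12]
[0.0, -0.0, 0.25, -0.74, 0.4, 0.12]
[0.0, -0.0, 0.25, -0.74, 0.42, 0.12]
[0.0, -0.0, 0.25, -0.73, 0.43, 0.12]
[0.0, -0.0, 0.25, -0.72, 0.44, 0.12]
[0.0, -0.0, 0.25, -0.71, 0.45, 0.12]
[0.0, -0.0, 0.25, -0.7, 0.47, 0.12]
[0.0, -0.0, 0.25, -0.7, 0.48, 0.12]
[0.0, -0.0, 0.25, -0.69, 0.49, 0.12]
[0.0, -0.0, 0.25, -0.68, 0.5, 0.12]
[0.0, -0.0, 0.25, -0.67, 0.52, 0.12]
[0.0, -0.0, 0.25, -0.66, 0.53, 0.12]
[0.0, -0.0, 0.25, -0.65, 0.54, 0.12]
[0.0, -0.0, 0.25, -0.64, 0.55, 0.12]
```

Request:
drive_tool([
  [[0,0,0.25,-0.8,0.35,0.12,1],[0,0,0.25,-0.8,0.36,0.12,1],[0,0,0.25,-0.8,0.38,0.12,1],[0,0,0.25,-0.8,0.4,0.12,1],[0,0,0.25,-0.8,0.4,0.12,1],[0,0,0.25,-0.8,0.42,0.12,1],[0,0,0.25,-0.75,0.43,0.12,1],[0,0,0.25,-0.75,0.44,0.12,1]],
], newtons=40)

```text
clock: 1.15
tcp_pos: [0.4191, -0.4558, 0.1599]
orientation: [0.24, -3.13, -0.007]
force: [0.1, -1.3, 0.8]
width: 0.0855
```

```bash
python3 plan.py 0.63 -0.262 0.12 90 8
```

```text
t 1.15 pos [ 0.4191 -0.4558  0.1599] psi 98.75 w 0.0855 F [ 0.1 -1.3  0.8] j [-0.51  0.3  -0.17 -0.   -1.1  -0.9 ]
N 8
[0.01, -0.01, 0.27, -0.74, 0.5, 0.13]
[0.01, -0.01, 0.27, -0.73, 0.51, 0.13]
[0.01, -0.01, 0.27, -0.72, 0.53, 0.13]
[0.01, -0.01, 0.27, -0.71, 0.54, 0.13]
[0.01, -0.01, 0.27, -0.7, 0.55, 0.13]
[0.01, -0.01, 0.27, -0.69, 0.57, 0.13]
[0.01, -0.01, 0.27, -0.68, 0.58, 0.12]
[0.01, -0.01, 0.27, -0.67, 0.59, 0.12]
```

Request:
drive_tool([
  [[0,0,0.3,-0.74,0.5,0.13,1],[0,0,0.3,-0.74,0.51,0.13,1],[0,0,0.27,-0.73,0.53,0.13,1],[0,0,0.27,-0.72,0.54,0.13,1],[0,0,0.27,-0.7,0.55,0.13,1],[0,0,0.27,-0.69,0.57,0.13,1],[0,0,0.27,-0.65,0.58,0.12,1],[0,0,0.27,-0.6,0.5,0.12,1]],
])

```text
clock: 2.15
tcp_pos: [0.6324, -0.2585, 0.1156]
orientation: [-0.011, -3.135, -0.009]
force: [0.0, -1.3, 1.0]
width: 0.0852
```

```bash
cat > look.py <<'E'
import sys
from h import *
n=sys.argv[1]; s=env.state(); c=optics.capture('wrist'); np.savez(n+'.npz',**c,tcp_pos=s['tcp_pos'],orientation=s['orientation']); cv2.imwrite(f'pics/{n}.png',cv2.resize(c['pixels'],None,fx=1.5,fy=1.5,interpolation=cv2.INTER_CUBIC))
E
python3 look.py w1;  python3 plan.py 0.63 -0.262 0.06 90
```

```text
t 2.2 pos [ 0.6348 -0.2563  0.1145] psi 89.63 w 0.0857 F [ 3.1 -0.5  0.3] j [-0.1   0.44 -0.07 -0.01 -1.07 -1.47]
N 2
[0.04, -0.05, -0.05, 0.05, -0.08, 0.68]
[0.04, -0.05, -0.05, 0.06, -0.07, 0.68]
```

View pics/w1.png

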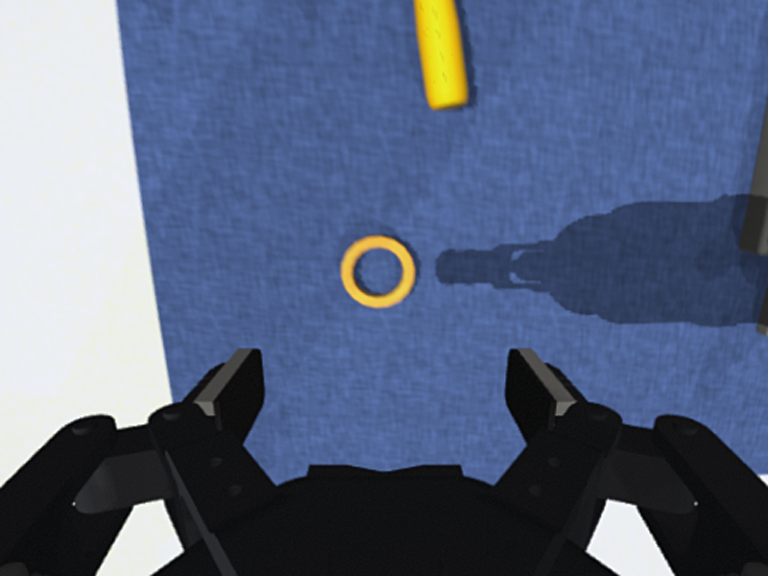

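```bash
python3 - <<'E'
from h import *
c=dict(np.load('w1.npz')); print(atz(c,377.5/1.5,271.5/1.5,.01,c))
E
python3 plan.py 0.63 -0.262 0.03 90 6
```

```text
[ 0.63069384 -0.26242864  0.01      ]
t 2.2 pos [ 0.6348 -0.2563  0.1145] psi 89.63 w 0.0857 F [ 3.1 -0.5  0.3] j [-0.1   0.44 -0.07 -0.01 -1.07 -1.47]
N 6
[0.01, -0.02, -0.02, 0.02, -0.03, 0.35]
[0.01, -0.02, -0.02, 0.02, -0.03, 0.35]
[0.01, -0.02, -0.02, 0.02, -0.03, 0.35]
[0.01, -0.02, -0.02, 0.02, -0.02, 0.35]
[0.01, -0.02, -0.02, 0.02, -0.02, 0.35]
[0.01, -0.02, -0.02, 0.02, -0.02, 0.35]
```

Request:
drive_tool([
  [[0.03,-0.03,-0.05,0.03,-0.04,0.35,1],[0.03,-0.03,0,0.03,-0.03,0.35,1],[0,0,0,0.02,-0.03,0.35,1],[0,0,0,0.02,-0.02,0.35,1],[0,0,0,0.02,-0.02,0.35,1],[0,0,0,0,0,0.3,1],[0,0,0,0,0,0.0,1],[0,0,0,0,0,0.0,1]],
])

```text
clock: 3.2
tcp_pos: [0.6267, -0.2631, 0.025]
orientation: [-0.006, -3.136, -0.003]
force: [0.8, 0.8, -0.5]
width: 0.0854
```

```bash
cd .;python3 plan.py 0.6305 -0.262 0.0005 90 3
```

```text
t 3.2 pos [ 0.6267 -0.2631  0.025 ] psi 89.78 w 0.0854 F [ 0.8  0.8 -0.5] j [-0.11  0.52 -0.17 -0.   -0.89 -1.46]
N 3
[0.01, -0.03, -0.02, -0.03, 0.01, 0.2]
[0.01, -0.03, -0.02, -0.03, 0.01, 0.2]
[0.01, -0.03, -0.02, -0.03, 0.01, 0.2]
```

Request:
drive_tool([
  [[0.02,-0.03,-0.03,-0.04,0.01,0.2,1],[0.02,-0.03,-0.03,-0.03,0.01,0.2,1],[0,0,0,-0.03,0.01,0.2,1],[0,0,0,0,0,0.02,0.5],[0,0,0,0,0,0,-1],[0,0,0,0,0,0,-1],[0,0,0,0,0,0.0,-1],[0,0,0,0,0,0.0,-1]],
], newtons=40)

```text
clock: 4.2
tcp_pos: [0.6321, -0.2618, 0.0]
orientation: [-0.002, 3.14, -0.002]
force: [0.2, -0.2, -1.0]
width: 0.0
```

```bash
cd .;python3 plan.py 0.5625 0.0545 0.15 90;python3 look.py w2
```

```text
t 4.2 pos [ 0.6321 -0.2618  0.    ] psi 90.06 w 0.0 F [ 0.2 -0.2 -1. ] j [-0.11  0.55 -0.19  0.   -0.83 -1.46]
N 10
[-0.0, 0.0, 0.0, 0.17, 0.79, -0.38]
[-0.0, 0.0, 0.0, 0.17, 0.79, -0.38]
[-0.0, 0.0, 0.0, 0.17, 0.79, -0.38]
[-0.0, 0.0, 0.0, 0.17, 0.79, -0.38]
[-0.0, 0.0, 0.0, 0.17, 0.79, -0.38]
[-0.0, 0.0, 0.0, 0.17, 0.79, -0.38]
[-0.0, 0.0, 0.0, 0.17, 0.79, -0.38]
[-0.0, 0.0, 0.0, 0.17, 0.79, -0.38]
[-0.0, 0.0, 0.0, 0.17, 0.79, -0.38]
[-0.0, 0.0, 0.0, 0.17, 0.79, -0.38]
```

View pics/w2.png

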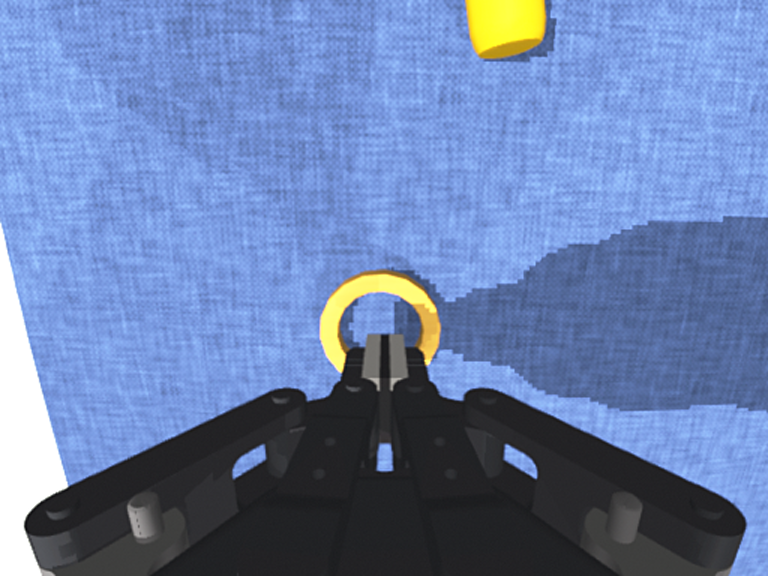

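Run:
```python
from h import *
c=dict(np.load('w2.npz')); print(atz(c,380/1.5,327/1.5,.01,c)); print(atz(c,385/1.5,335/1.5,.0,c),proj(c,[.632,-.262,0],c)*1.5)
print(c['range_z'][[215,223,235],[256,256,256]],c['tcp_pos'])
c=optics.capture('top'); crop(c,'t2.png',320,120,400,200,7)
```

```text
[ 0.62774928 -0.26332438  0.01      ]
[ 0.6354683  -0.26121043  0.        ] [383.24514032 327.79648721]
[0.18094414 0.14684756 0.13218087] [ 6.32088458e-01 -2.61790202e-01  2.39339386e-05]
```

View pics/t2.png

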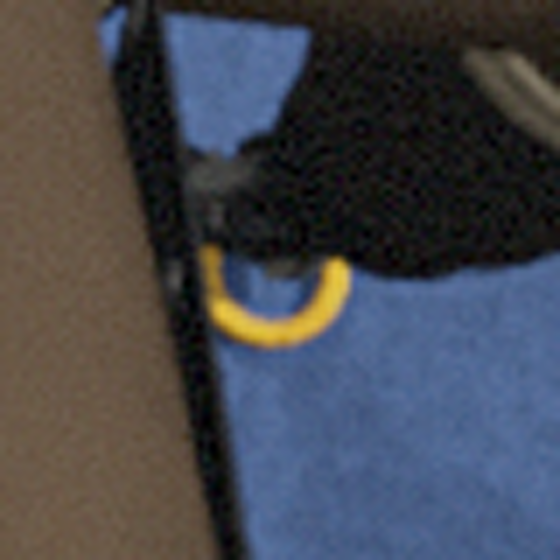

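Request:
drive_tool([
  [[0,0,0,0,0,-0.5,-1],[0,0,0,0,0,-0.5,-1],[0,0,0,0,0,-0.3,0.25],[0,0,0,0,0,0,0.25],[0,0,0,0,0,0,0.25],[0,0,0,0,0,0,0.25],[0,0,0,0,0,0.0,0.25],[0,0,0,0,0,0.0,0.25]],
])

```text
clock: 5.3
tcp_pos: [0.6302, -0.2613, 0.0505]
orientation: [0.001, -3.139, 0.0]
force: [-0.2, -0.0, 0.1]
width: 0.0537
```

```bash
cd .;python3 look.py w3
python3 - <<'E'
from h import *
c=dict(np.load('w3.npz'));M=c['mount']
# points in tool frame
vv,uu=np.mgrid[180:300,100:420]
K=np.array([[c['fx'],0,c['cx']],[0,c['fy'],c['cy']],[0,0,1.]])
p=cv2.undistortPoints(np.stack([uu,vv],-1).reshape(-1,1,2).astype(float),K,np.array([float(c['k1']),0,0,0]))[:,0]
z=c['range_z'][180:300,100:420].ravel()
P=(np.c_[p,np.ones(len(p))]*z[:,None])@M[:3,:3].T+M[:3,3]
m=(z>0)&(abs(P[:,1])<.05)&(abs(P[:,0])<.02)&(P[:,2]>-.04)&(P[:,2]<.012)
for s in (-1,1):
    q=P[m&(s*P[:,1]>0.0)]; print(s,len(q),q.min(0),q.max(0)); 
    i=np.argsort(q[:,2])[-8:]; print(q[i].round(4))
E
python3 plan.py 0.6285 -0.263 0.0 90 3
```

```text
-1 146 [-0.0111802  -0.03887673 -0.0399775 ] [ 0.01111642 -0.02604467 -0.03120823]
[[-0.0079 -0.0264 -0.033 ]
 [ 0.0055 -0.0263 -0.0329]
 [ 0.0037 -0.0264 -0.0329]
 [-0.0062 -0.0263 -0.0328]
 [-0.0043 -0.0263 -0.0328]
 [-0.0051 -0.0264 -0.0324]
 [ 0.0061 -0.0265 -0.0316]
 [-0.0064 -0.0266 -0.0312]]
1 132 [-0.01149788  0.02634073 -0.03998569] [ 0.01087813  0.03885508 -0.03184806]
[[-0.0049  0.0266 -0.0329]
 [-0.0061  0.0266 -0.0329]
 [-0.0055  0.0266 -0.0328]
 [ 0.0024  0.0268 -0.0328]
 [-0.0075  0.0267 -0.0327]
 [-0.0082  0.0268 -0.0325]
 [-0.0072  0.0269 -0.032 ]
 [-0.0048  0.0268 -0.0318]]
t 5.35 pos [ 0.6302 -0.2613  0.0505] psi 90.03 w 0.0531 F [ 0.6  0.2 -0.3] j [-0.11  0.49 -0.15  0.   -0.93 -1.46]
N 3
[-0.0, -0.01, 0.0, 0.01, -0.01, 0.42]
[-0.0, -0.01, 0.0, 0.01, -0.01, 0.42]
[-0.0, -0.01, 0.0, 0.01, -0.01, 0.42]
```

View pics/w3.png

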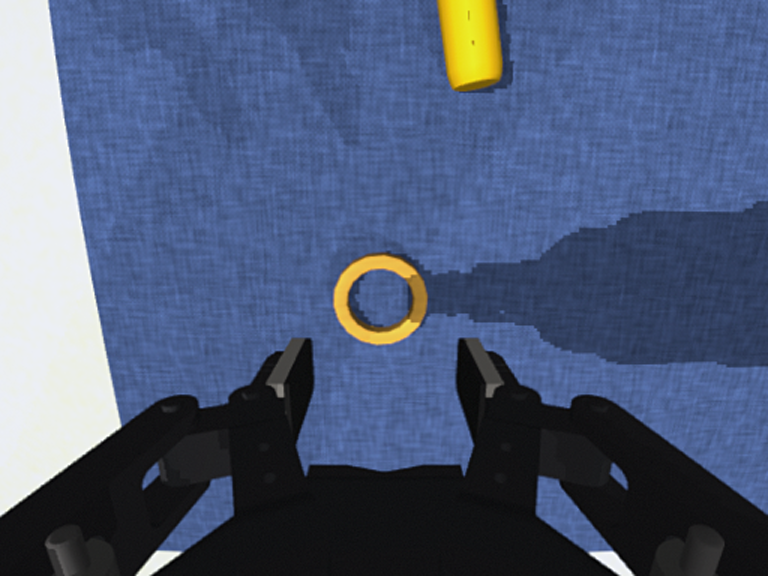

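Run:
```python
from h import *
c=dict(np.load('w3.npz'));M=c['mount']
for v in range(222,300,5):
    for u in (185,190,195,200,205,208):
        z=c['range_z'][v,u]; P=M[:3,:3]@(ray(c,u,v)*z)+M[:3,3]; print((P*1000).round().astype(int).tolist() if z>0 else None,end=' ')
    print()
crop(c,'w3c.png',160,210,350,330,4)
```

```text
[-23, -62, 50] [-23, -58, 50] [-23, -53, 50] [-22, -49, 50] [-22, -44, 50] [-23, -42, 51] 
[-27, -62, 50] [-27, -58, 50] [11, -32, -40] [11, -29, -39] [11, -27, -39] [-27, -42, 50] 
[-31, -62, 49] [11, -33, -46] [10, -31, -45] [10, -28, -45] [9, -26, -41] [5, -26, -33] 
[6, -37, -43] [11, -31, -52] [11, -29, -52] [11, -27, -51] [6, -26, -41] [2, -26, -34] 
[11, -33, -57] [10, -30, -57] [11, -28, -58] [9, -26, -54] [3, -26, -42] [-1, -26, -34] 
[11, -31, -62] [10, -29, -62] [11, -27, -62] [6, -27, -54] [1, -26, -44] [-4, -27, -34] 
[11, -30, -67] [11, -28, -67] [9, -26, -64] [5, -26, -56] [-2, -26, -44] [-6, -26, -36] 
[10, -30, -69] [9, -28, -68] [7, -26, -65] [2, -26, -56] [-4, -26, -45] [-8, -26, -37] 
[8, -29, -70] [7, -28, -68] [5, -27, -65] [0, -26, -57] [-7, -26, -45] [-11, -26, -37] 
[12, -27, -81] [5, -28, -70] [3, -26, -66] [-2, -26, -57] [-9, -26, -46] [-67, -44, 49] 
[11, -26, -82] [3, -28, -69] [2, -26, -68] [-5, -27, -57] [-71, -47, 49] [-72, -44, 49] 
[12, -25, -88] [1, -28, -71] [-1, -26, -68] [-7, -26, -59] [-77, -47, 49] [-78, -45, 50] 
[16, -22, -97] [17, -20, -98] [-4, -27, -66] [-9, -26, -59] [-82, -48, 49] [-82, -45, 48] 
[17, -21, -101] [17, -20, -101] [-6, -27, -68] [-89, -53, 50] [-88, -48, 50] [-88, -45, 50] 
[17, -21, -102] [17, -19, -103] [17, -18, -102] [-94, -53, 50] [-93, -48, 49] [-93, -45, 49] 
[16, -20, -104] [17, -19, -105] [17, -17, -105] [-99, -53, 49] [-99, -48, 49] [-100, -46, 50]
```

View pics/w3c.png

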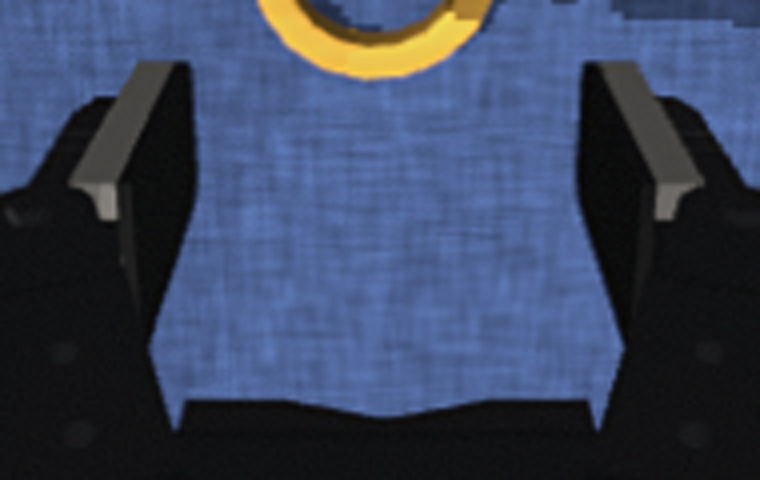

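Run:
```python
from h import *
K=lambda c:np.array([[c['fx'],0,c['cx']],[0,c['fy'],c['cy']],[0,0,1.]])
for n in ('w1','w2','w3'):
    c=dict(np.load(n+'.npz'));M=c['mount']
    vv,uu=np.mgrid[200:330,100:420]
    p=cv2.undistortPoints(np.stack([uu,vv],-1).reshape(-1,1,2).astype(float),K(c),np.array([float(c['k1']),0,0,0]))[:,0]
    z=c['range_z'][200:330,100:420].ravel()
    P=(np.c_[p,np.ones(len(p))]*z[:,None])@M[:3,:3].T+M[:3,3]
    m=(z>0)&(abs(P[:,1])<.06)&(abs(P[:,0])<.0115)&(P[:,2]>-.06)&(P[:,2]<-.005)
    print(n,c['tcp_pos'].round(4),np.sort(P[m][:,2])[-6:])
c=optics.capture('scene'); s=env.state()
cv2.imwrite('pics/s3.png',cv2.resize(c['pixels'][120:280,60:260],None,fx=4,fy=4,interpolation=cv2.INTER_CUBIC))
R,o=cam(c)
vv,uu=np.mgrid[120:260,80:260]
p=cv2.undistortPoints(np.stack([uu,vv],-1).reshape(-1,1,2).astype(float),K(c),np.array([float(c['k1']),0,0,0]))[:,0]
z=c['range_z'][120:260,80:260].ravel()
P=(np.c_[p,np.ones(len(p))]*z[:,None])@R.T+o
m=(abs(P[:,0]-s['tcp_pos'][0])<.013)&(abs(P[:,1]-s['tcp_pos'][1])<.06)&(P[:,2]>.02)
print(s['tcp_pos'],np.sort(P[m][:,2])[:12])
```

```text
w1 [ 0.6324 -0.2585  0.1156] [-0.04176511 -0.04171358 -0.04142822 -0.04137859 -0.04121816 -0.04108439]
w2 [ 0.6321 -0.2618  0.    ] [-0.0053841  -0.00535953 -0.00525882 -0.0052452  -0.00516018 -0.00511571]
w3 [ 0.6302 -0.2613  0.0505] [-0.03246125 -0.03241726 -0.03196423 -0.03184806 -0.03159066 -0.03120823]
[ 0.63028372 -0.26133625  0.05059497] [0.08202785 0.08282249 0.08283576 0.0833697  0.08348953 0.08388132
 0.08397009 0.08468306 0.08479437 0.08494462 0.08543371 0.08589753]
```

View pics/s3.png

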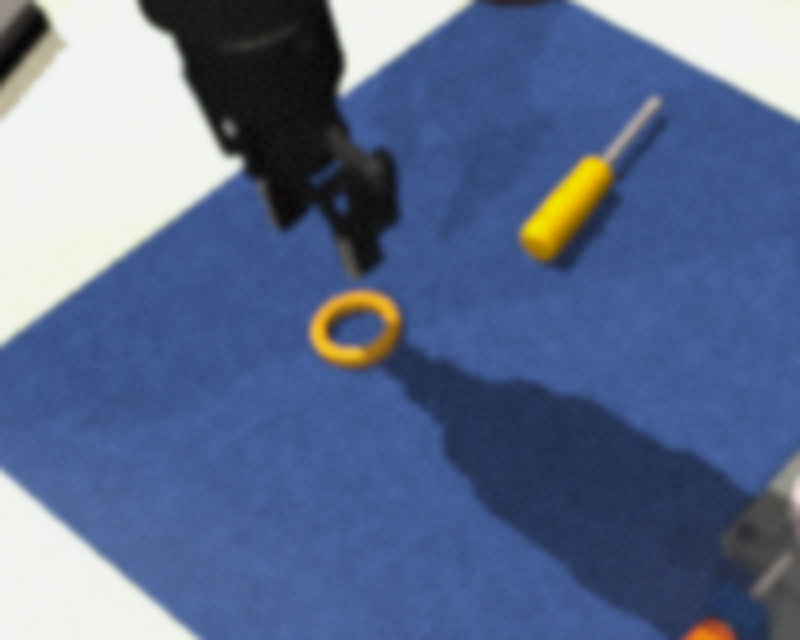

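```bash
python3 - <<'E'
from h import *
c=dict(np.load('w3.npz')); print(atz(c,380/1.5-.2,299/1.5-.2,.01,c))
E
python3 plan.py 0.629 -0.263 -0.02 90 3
```

```text
[ 0.62885138 -0.26354714  0.01      ]
t 5.4 pos [ 0.6303 -0.2613  0.0506] psi 90.03 w 0.0531 F [ 0.1  0.1 -0.3] j [-0.11  0.49 -0.15  0.   -0.93 -1.46]
N 3
[-0.0, -0.01, 0.0, 0.01, -0.01, 0.59]
[-0.0, -0.01, 0.0, 0.01, -0.01, 0.59]
[-0.0, -0.01, 0.0, 0.01, -0.01, 0.59]
```

The reported TCP sits about 29 mm beyond where two cameras show the real (shut) fingertips. From here on I'll compensate by going lower, with force checks.

Request:
drive_tool([
  [[0,0,0,0.01,-0.02,0.0,0.7],[0,0,0,0.01,-0.02,0.4,0.7],[0,0,0,0.01,-0.02,0.4,0.7],[0,0,0,0,0,0.4,0.7],[0,0,0,0,0,0.3,0.7],[0,0,0,0,0,0.2,0.7],[0,0,0,0,0,0.0,0.7],[0,0,0,0,0,0.0,0.7]],
])

```text
clock: 6.4
tcp_pos: [0.6278, -0.2638, -0.0239]
orientation: [0.001, -3.136, -0.0]
force: [-0.6, -0.3, 0.8]
width: 0.0726
```

```bash
cd .;python3 plan.py 0.629 -0.263 -0.029 90 2; python3 look.py w4
```

```text
t 6.4 pos [ 0.6278 -0.2638 -0.0239] psi 90.03 w 0.0726 F [-0.6 -0.3  0.8] j [-0.11  0.57 -0.21  0.   -0.8  -1.46]
N 2
[0.0, -0.04, 0.0, -0.01, 0.01, 0.06]
[0.0, -0.04, 0.0, -0.01, 0.01, 0.06]
```

View pics/w4.png

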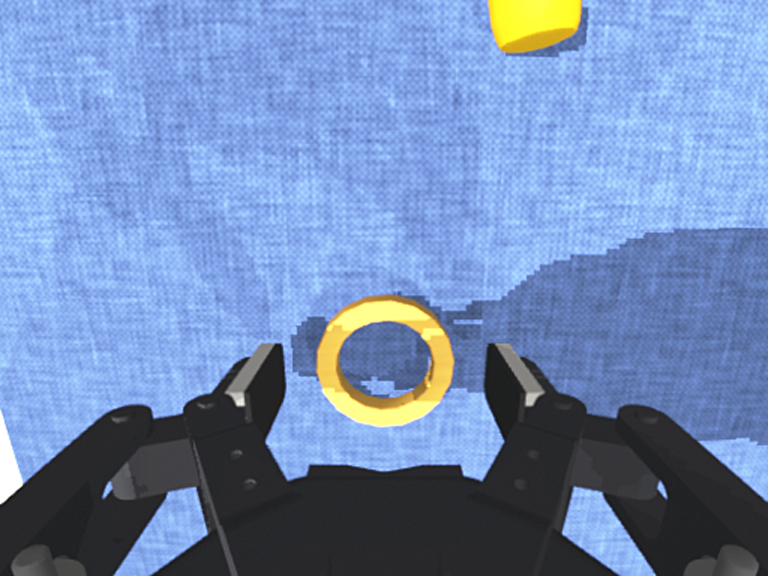

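The picture shows the ring between the fingers, centred at (385,361), so I'll lower 5 mm and close.

Request:
drive_tool([
  [[0,-0.04,0,-0.02,0,0.08,0.7],[0,-0.03,0,0,0,0.05,0.7],[0,0,0,0,0,0,0],[0,0,0,0,0,0,-1],[0,0,0,0,0,0,-1],[0,0,0,0,0,0,-1],[0,0,0,0,0,0,-1],[0,0,0,0,0,0.0,-1]],
], newtons=40)

```text
clock: 7.45
tcp_pos: [0.6297, -0.2639, -0.0275]
orientation: [-0.001, 3.139, -0.0]
force: [-0.0, 0.3, 1.8]
width: 0.0492
```

```bash
cd .;python3 plan.py 0.5625 0.0545 0.12 90; python3 look.py w5
```

```text
t 7.45 pos [ 0.6297 -0.2639 -0.0275] psi 90.04 w 0.0492 F [-0.   0.3  1.8] j [-0.11  0.58 -0.21 -0.   -0.78 -1.46]
N 10
[-0.0, 0.0, 0.0, 0.17, 0.8, -0.37]
[-0.0, 0.0, 0.0, 0.17, 0.8, -0.37]
[-0.0, 0.0, 0.0, 0.17, 0.8, -0.37]
[-0.0, 0.0, 0.0, 0.17, 0.8, -0.37]
[-0.0, 0.0, 0.0, 0.17, 0.8, -0.37]
[-0.0, 0.0, 0.0, 0.17, 0.8, -0.37]
[-0.0, 0.0, 0.0, 0.17, 0.8, -0.37]
[-0.0, 0.0, 0.0, 0.17, 0.8, -0.37]
[-0.0, 0.0, 0.0, 0.17, 0.8, -0.37]
[-0.0, 0.0, 0.0, 0.17, 0.8, -0.37]
```

View pics/w5.png

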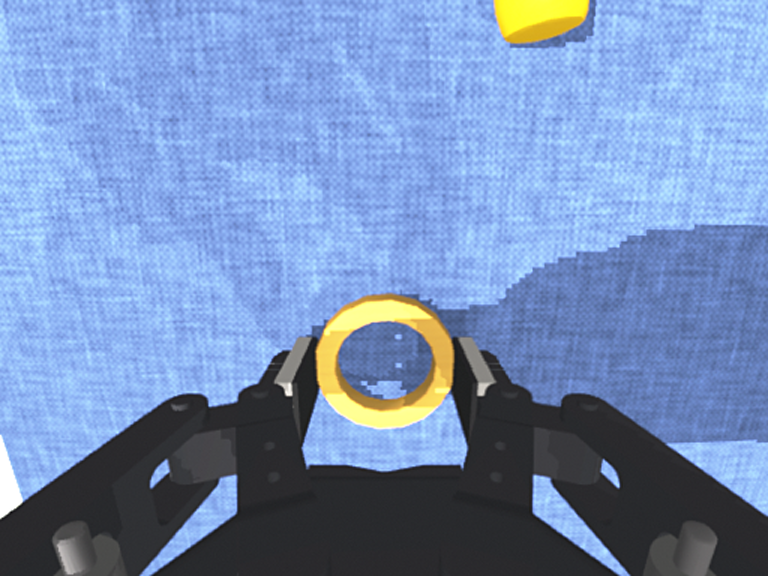

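Request:
drive_tool([
  [[0,0,0,0,0,-0.4,-1],[0,0,0,0.0,0,-0.7,-1],[0,0,0,0.1,0.5,-0.7,-1],[0,0,0,0.18,0.8,-0.7,-1],[0,0,0,0.18,0.8,-0.4,-1],[0,0,0,0.18,0.8,0,-1],[0,0,0,0.18,0.8,0,-1],[0,0,0,0.18,0.8,0.0,-1]],
], newtons=60)

```text
clock: 8.5
tcp_pos: [0.5893, -0.081, 0.0989]
orientation: [0.005, 3.134, 0.001]
force: [0.4, 0.3, -1.0]
width: 0.0483
```

```bash
cd .;python3 plan.py 0.5625 0.0545 0.095 90 6
```

```text
t 8.5 pos [ 0.5893 -0.081   0.0989] psi 89.82 w 0.0483 F [ 0.4  0.3 -1. ] j [ 0.19  0.31 -0.31  0.   -0.94 -1.77]
N 6
[0.0, 0.02, -0.01, 0.11, 0.56, 0.02]
[0.0, 0.02, -0.01, 0.11, 0.56, 0.02]
[0.0, 0.02, -0.01, 0.11, 0.56, 0.02]
[0.0, 0.02, -0.01, 0.11, 0.56, 0.02]
[0.0, 0.02, -0.01, 0.11, 0.56, 0.02]
[0.0, 0.02, -0.01, 0.11, 0.56, 0.02]
```

Request:
drive_tool([
  [[0,0.02,0,0.11,0.56,0,-1],[0,0.02,0,0.11,0.56,0,-1],[0,0.02,0,0.11,0.56,0,-1],[0,0.02,0,0.11,0.56,0,-1],[0,0,0,0.1,0.5,0,-1],[0,0,0,0.1,0.3,0,-1],[0,0,0,0,0,0,-1],[0,0,0,0,0,0.0,-1]],
])

```text
clock: 9.5
tcp_pos: [0.5632, 0.0467, 0.1065]
orientation: [-0.0, 3.133, 0.004]
force: [0.2, 0.4, -0.1]
width: 0.0481
```

```bash
cd .;python3 plan.py 0.5625 0.0545 0.095 90 6;python3 look.py w6
```

```text
t 9.5 pos [0.5632 0.0467 0.1065] psi 90.01 w 0.0481 F [ 0.2  0.4 -0.1] j [ 0.43  0.26 -0.37  0.   -0.93 -2.  ]
N 6
[0.01, 0.02, 0.0, 0.0, 0.03, 0.05]
[0.01, 0.02, 0.0, 0.0, 0.03, 0.05]
[0.01, 0.02, 0.0, 0.0, 0.03, 0.05]
[0.01, 0.02, 0.0, 0.0, 0.03, 0.05]
[0.01, 0.02, 0.0, 0.0, 0.03, 0.05]
[0.01, 0.02, 0.0, 0.0, 0.03, 0.05]
```

View pics/w6.png

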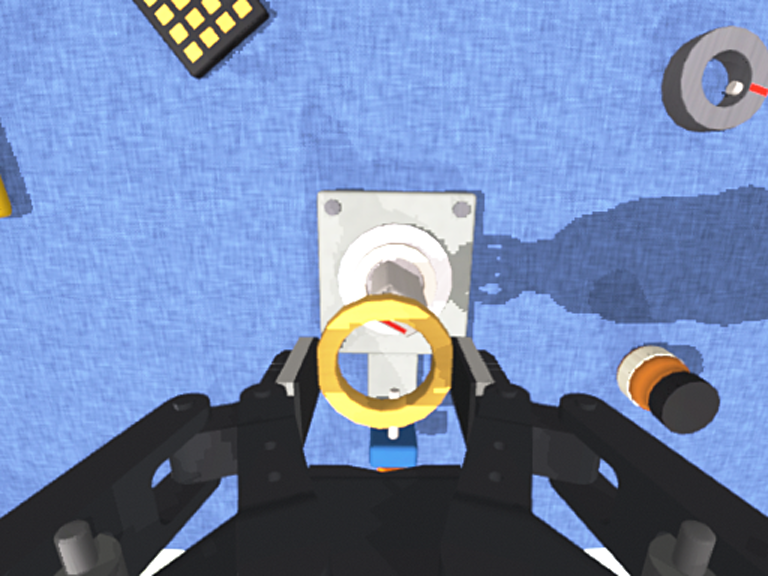

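Run:
```python
from h import *
c=dict(np.load('w6.npz')); M=c['mount']
g=c['pixels'].astype(int)
# ring top cloud in world (yellow)
hsv=cv2.cvtColor(c['pixels'],cv2.COLOR_BGR2HSV)
R,o=cam(c,c)
P=[]
for v in range(190,292):
  for u in range(205,308):
    h,s_,v_=hsv[v,u]
    if 15<h<32 and s_>110 and c['range_z'][v,u]>0:
        P.append(o+R@(ray(c,u,v)*c['range_z'][v,u]))
P=np.array(P);print('ring',len(P),np.percentile(P[:,2],[5,25,50,75,95]))
T=P[P[:,2]>np.median(P[:,2])-.003]
# fit circle radius 26 outer using hull
h=cv2.convexHull((T[:,:2]*1e5).astype(np.float32))[:,0]/1e5
from scipy.optimize import least_squares
r=least_squares(lambda q:np.hypot(h[:,0]-q[0],h[:,1]-q[1])-q[2],[*T[:,:2].mean(0),.026],loss='soft_l1',f_scale=.001);print(r.x,c['tcp_pos'])
A=np.c_[T[:,:2]-T[:,:2].mean(0),np.ones(len(T))];print('plane',np.linalg.lstsq(A,T[:,2],rcond=None)[0])
f=lambda u,v,z:atz(c,u/1.5-.2,v/1.5-.2,z,c)[:2]
print('corners',f(318,190,.02),f(475,192,.02),f(470,352,.02),f(321,352,.02))
# depth clouds for block top
def cl(z0,z1,box):
    Q=[]
    for v in range(box[1],box[3]):
        for u in range(box[0],box[2]):
            z=c['range_z'][v,u]
            if z>0:
                X=o+R@(ray(c,u,v)*z)
                if z0<X[2]<z1:Q.append(X)
    return np.array(Q)
Q=cl(.0385-.004,.0385+.004,(210,140,310,210));print('white top',len(Q),Q.mean(0),Q.min(0),Q.max(0))
crop(c,'w6c.png',200,115,340,320,4)
```

```text
ring 3798 [0.13803535 0.14264451 0.14341468 0.14392501 0.14459473]
[0.56315362 0.04706367 0.02560613] [0.5632236  0.04670484 0.10645496]
plane [0.00702079 0.00209826 0.14343174]
corners [0.50643908 0.00614504] [0.5076507  0.10307502] [0.61534138 0.10602094] [0.61513512 0.00335798]
white top 867 [0.55162887 0.05342685 0.03772272] [0.53694797 0.02760496 0.03450448] [0.57491907 0.07931281 0.04248006]
```

View pics/w6c.png

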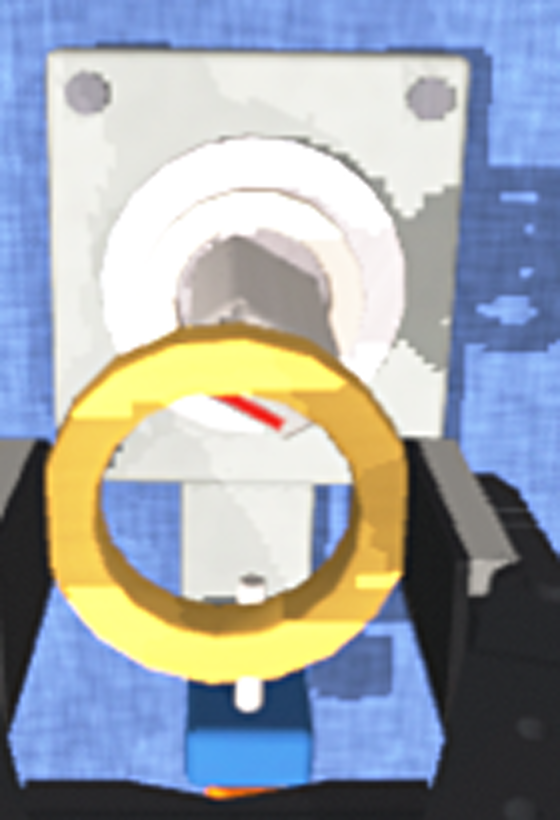

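Request:
drive_tool([
  [[0.03,0.05,0,0.03,0.1,0.2,-1],[0.03,0.05,0,0,0.1,0.25,-1],[0,0.03,0,0,0.02,0.2,-1],[0,0,0,0,0,0.1,-1],[0,0,0,0,0,0,-1],[0,0,0,0,0,0,-1],[0,0,0,0,0,0,-1],[0,0,0,0,0,0.0,-1]],
])

```text
clock: 10.55
tcp_pos: [0.5621, 0.0547, 0.0736]
orientation: [-0.003, -3.139, 0.004]
force: [0.2, -0.2, -1.1]
width: 0.0484
```

```bash
cd .;python3 plan.py 0.562 0.054 0.075 90 1;python3 look.py w7
python3 - <<'E'
from h import *
c=dict(np.load('w7.npz'));crop(c,'w7c.png',180,160,340,320,4)
E
```

```text
t 10.55 pos [0.5621 0.0547 0.0736] psi 89.89 w 0.0484 F [ 0.2 -0.2 -1.1] j [ 0.44  0.3  -0.4   0.   -0.87 -2.02]
N 1
[-0.03, -0.03, -0.03, 0.0, -0.02, -0.03]
```

View pics/w7c.png

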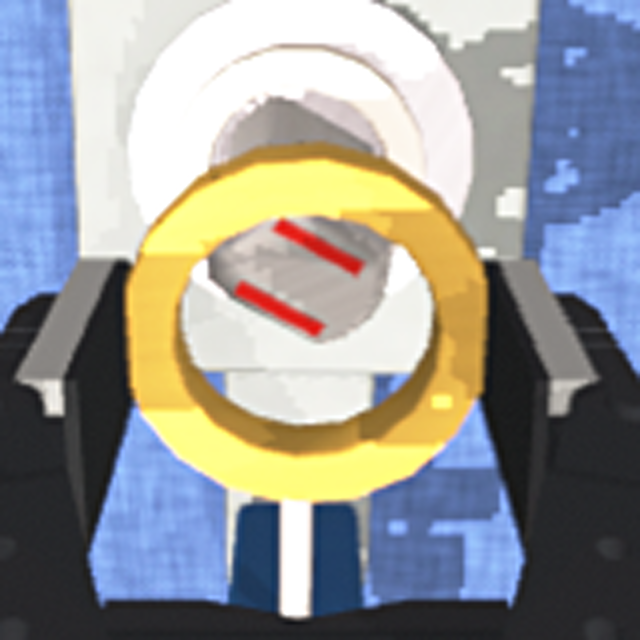

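```bash
cd .;python3 - <<'E'
from h import *
c=dict(np.load('w7.npz'))
f=lambda u,v,z:atz(c,180+u/4-.4,160+v/4-.4,z,c)[:2]
print(f(299,278,.09)); 
for p,q in [((275,225),(360,270)),((238,288),(322,330))]:
    d=f(*q,.09)-f(*p,.09);print(np.degrees(np.arctan2(d[1],d[0])),np.hypot(*d))
print('drv',f(295,510,.061),f(297,610,.061))
E
```

```text
[0.5626108  0.05386195]
60.39054650584756 0.014913586558393836
61.26295529491638 0.014788775869109979
drv [0.62412342 0.05252885] [0.64763678 0.05279831]
```

Request:
drive_tool([
  [[0,0,0,-0.01,-0.03,0.05,-1],[0,0,0,0,0,0.2,-1],[0,0,0,0,0,0.25,-1],[0,0,0,0,0,0.25,-1],[0,0,0,0,0,0.2,-1],[0,0,0,0,0,0.15,-1],[0,0,0,0,0,0,-1],[0,0,0,0,0,0.0,-1]],
])

```text
clock: 11.6
tcp_pos: [0.562, 0.0531, 0.0258]
orientation: [-0.003, -3.138, 0.005]
force: [-0.4, 0.4, -0.6]
width: 0.0478
```

```bash
cd .;python3 plan.py 0.5626 0.0535 0.013 90 1;python3 look.py w8
python3 - <<'E'
from h import *
c=dict(np.load('w8.npz'));crop(c,'w8c.png',180,160,340,320,4)
E
```

```text
t 11.6 pos [0.562  0.0531 0.0258] psi 89.89 w 0.0478 F [-0.4  0.4 -0.6] j [ 0.44  0.36 -0.45  0.   -0.77 -2.02]
N 1
[-0.04, -0.05, -0.03, -0.02, 0.01, 0.32]
```

View pics/w8c.png

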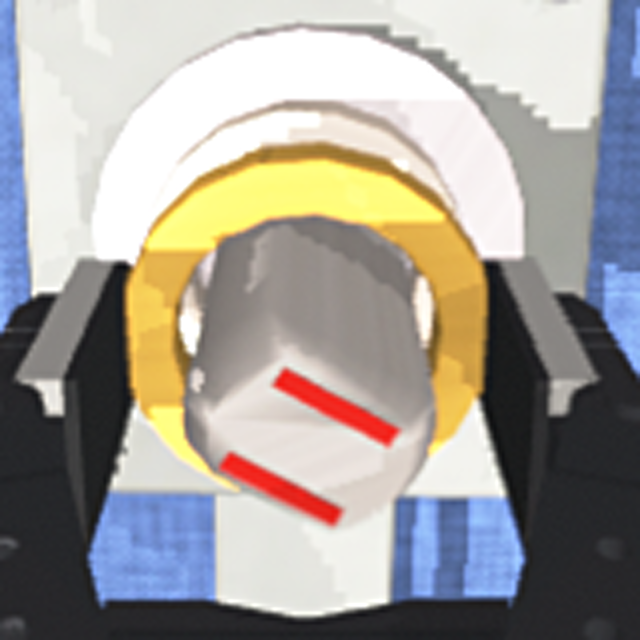

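The ring is around the shaft and no contact force shows. I'll lower it onto the white ring.

Request:
drive_tool([
  [[0,0,0,-0.02,0.01,0.15,-1],[0,0,0,0,0,0.12,-1],[0,0,0,0,0,0.06,-1],[0,0,0,0,0,0.03,-1],[0,0,0,0,0,0,-1],[0,0,0,0,0,0,-1],[0,0,0,0,0,0,-1],[0,0,0,0,0,0.0,-1]],
])

```text
clock: 12.65
tcp_pos: [0.5633, 0.0537, 0.0112]
orientation: [-0.003, -3.14, 0.004]
force: [-0.3, -0.6, -0.8]
width: 0.0483
```

```bash
cd .;python3 plan.py 0.5626 0.0535 0.0115 90 1;python3 look.py w9
python3 - <<'E'
from h import *
c=dict(np.load('w9.npz'));crop(c,'w9c.png',180,160,340,320,4)
E
```

```text
t 12.65 pos [0.5633 0.0537 0.0112] psi 89.89 w 0.0483 F [-0.3 -0.6 -0.8] j [ 0.44  0.38 -0.46  0.   -0.74 -2.02]
N 1
[-0.03, -0.03, -0.03, 0.02, -0.01, -0.01]
```

View pics/w9c.png

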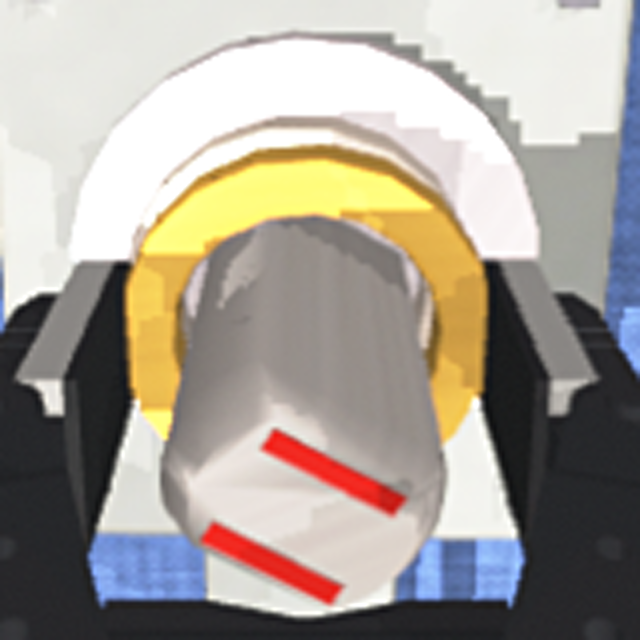

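Request:
drive_tool([
  [[0,0,0,0.01,0,0.03,-1],[0,0,0,0,0,0.03,-1],[0,0,0,0,0,0.02,-1],[0,0,0,0,0,0,-1],[0,0,0,0,0,0,0.6],[0,0,0,0,0,0,0.6],[0,0,0,0,0,0,0.6],[0,0,0,0,0,0.0,0.6]],
])

```text
clock: 13.7
tcp_pos: [0.5637, 0.0538, 0.0107]
orientation: [0.001, 3.141, -0.003]
force: [-0.5, -0.3, 0.5]
width: 0.0686
```

```bash
cd .;python3 plan.py 0.5626 0.0535 0.0115 90 1;python3 look.py w10
python3 - <<'E'
from h import *
c=dict(np.load('w10.npz'));crop(c,'w10c.png',180,160,340,320,4)
E
```

```text
t 13.7 pos [0.5637 0.0538 0.0107] psi 89.96 w 0.0686 F [-0.5 -0.3  0.5] j [ 0.44  0.38 -0.46  0.   -0.73 -2.02]
N 1
[-0.03, 0.0, -0.01, 0.03, -0.01, -0.02]
```

View pics/w10c.png

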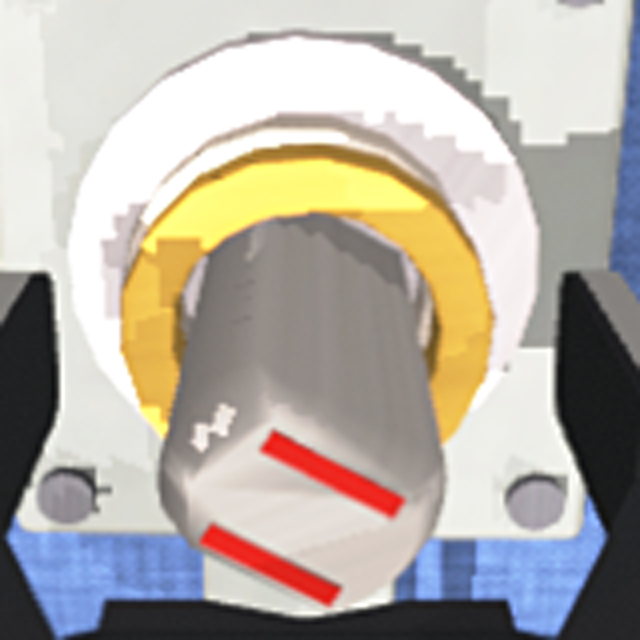

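Request:
drive_tool([
  [[0,0,0,0.02,0,-0.4,0.6],[0,0,-0.5,0,0,-0.4,0.6],[0,0,-1,0,0,0,0.6],[0,0,-1,0,0,0,0.6],[0,0,-1,0,0,0,0.6],[0,0,-1,0,0,0,0.6],[0,0,-1,0,0,0,0.6],[0,0,-1,0,0,0.0,0.6]],
])

```text
clock: 14.75
tcp_pos: [0.5652, 0.0547, 0.0527]
orientation: [-0.727, 3.049, -0.003]
force: [0.6, -0.5, -0.9]
width: 0.0686
```

```bash
cd .;python3 plan.py 0.5626 0.0537 0.0415 151 8
```

```text
t 14.75 pos [0.5652 0.0547 0.0527] psi 116.84 w 0.0686 F [ 0.6 -0.5 -0.9] j [ 0.44  0.32 -0.42  0.   -0.82 -1.55]
N 8
[-0.01, 0.01, -1.07, 0.01, 0.0, 0.03]
[-0.01, 0.01, -1.07, 0.01, 0.0, 0.04]
[-0.01, 0.01, -1.07, 0.01, 0.0, 0.04]
[-0.01, 0.01, -1.07, 0.01, 0.0, 0.04]
[-0.01, 0.01, -1.07, 0.01, 0.0, 0.04]
[-0.01, 0.01, -1.07, 0.01, 0.0, 0.04]
[-0.01, 0.01, -1.07, 0.01, 0.0, 0.04]
[-0.01, 0.01, -1.07, 0.01, 0.01, 0.04]
```

Request:
drive_tool([
  [[0,0,-1,0.02,0,0,0.6],[0,0,-1,0.02,0,0,0.6],[0,0,-1,0.01,0,0,0.6],[0,0,-1,0.01,0,0,0.6],[0,0,-1,0.01,0,0,0.6],[0,0,-1,0,0,0,0.6],[0,0,-1,0,0,0,0.6],[0,0,-1,0,0,0.0,0.6]],
])

```text
clock: 15.75
tcp_pos: [0.5656, 0.054, 0.0632]
orientation: [-1.563, 2.707, -0.009]
force: [0.3, -0.5, -1.1]
width: 0.0684
```

```bash
cd .;python3 plan.py 0.5626 0.0537 0.0415 151 3;python3 look.py w11
python3 - <<'E'
from h import *
c=dict(np.load('w11.npz'));crop(c,'w11c.png',150,120,350,320,3)
E
```

```text
t 15.75 pos [0.5656 0.054  0.0632] psi 149.99 w 0.0684 F [ 0.3 -0.5 -1.1] j [ 0.44  0.31 -0.42  0.01 -0.83 -0.97]
N 3
[-0.06, 0.05, -0.08, 0.02, 0.02, 0.18]
[-0.06, 0.05, -0.08, 0.02, 0.02, 0.18]
[-0.06, 0.05, -0.08, 0.02, 0.02, 0.18]
```

View pics/w11c.png

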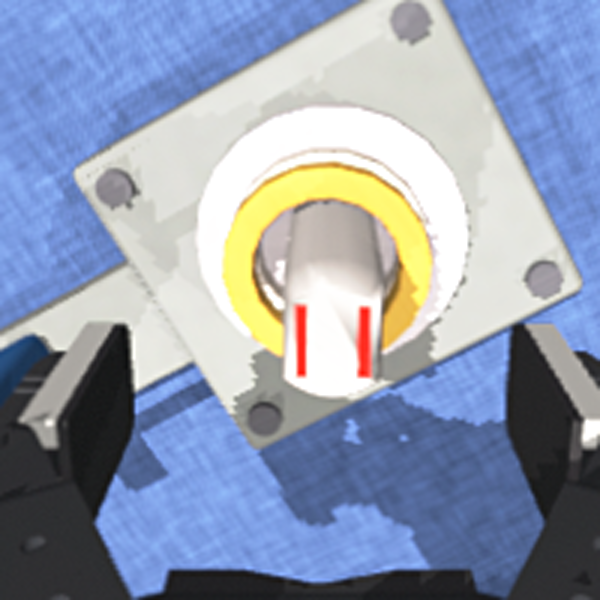

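```bash
cd .;python3 - <<'E'
from h import *
c=dict(np.load('w11.npz'))
f=lambda u,v,z:atz(c,150+u/3-.4,120+v/3-.4,z,c)[:2]
print(f(333,341,.09),f(300.5,340,.09),f(364,341,.09))
for p,q in [((300,307),(301,375)),((366,308),(362,375))]:
    d=f(*q,.09)-f(*p,.09);print(np.degrees(np.arctan2(d[1],d[0])),np.hypot(*d))
E
python3 plan.py 0.5626 0.0530 0.0415 151 3
```

```text
[0.56242925 0.05384445] [0.56774339 0.05057301] [0.55726601 0.05679323]
60.331829820677434 0.014252209413192194
57.71751492076996 0.014047628488471265
t 15.8 pos [0.5657 0.0541 0.0633] psi 150.18 w 0.0683 F [-0.   0.   0.9] j [ 0.44  0.31 -0.42  0.01 -0.83 -0.97]
N 3
[-0.06, 0.05, -0.07, 0.02, 0.02, 0.18]
[-0.06, 0.05, -0.07, 0.02, 0.02, 0.18]
[-0.06, 0.05, -0.07, 0.02, 0.02, 0.18]
```

Request:
drive_tool([
  [[-0.06,0.05,0,0.03,0.03,0.2,0.6],[-0.06,0.05,0,0.03,0.03,0.2,0.6],[0,0,0,0.02,0.01,0.15,0.3],[0,0,0,0,0,0,0],[0,0,0,0,0,0,-1],[0,0,0,0,0,0,-1],[0,0,0,0,0,0,-1],[0,0,0,0,0,0.0,-1]],
], newtons=40)

```text
clock: 16.8
tcp_pos: [0.5617, 0.0525, 0.0407]
orientation: [-1.567, 2.717, -0.003]
force: [0.7, -0.1, -1.3]
width: 0.0188
```

```bash
cd .;python3 plan.py 0.5625 0.0539 0.0415 179.5 8;python3 look.py w12
python3 - <<'E'
from h import *
c=dict(np.load('w12.npz'));crop(c,'w12c.png',150,120,350,320,3)
E
```

```text
t 16.8 pos [0.5617 0.0525 0.0407] psi 149.95 w 0.0188 F [ 0.7 -0.1 -1.3] j [ 0.44  0.33 -0.44  0.   -0.79 -0.97]
N 8
[-0.01, 0.0, -0.92, -0.0, 0.0, -0.0]
[-0.01, 0.0, -0.92, -0.0, -0.0, -0.0]
[-0.01, 0.0, -0.92, -0.0, -0.0, -0.0]
[-0.01, 0.0, -0.92, -0.0, -0.0, -0.0]
[-0.01, 0.0, -0.92, -0.0, -0.0, -0.0]
[-0.01, 0.0, -0.92, -0.0, -0.0, -0.0]
[-0.01, 0.0, -0.92, -0.0, -0.0, -0.0]
[-0.01, 0.0, -0.92, -0.0, -0.0, -0.0]
```

View pics/w12c.png

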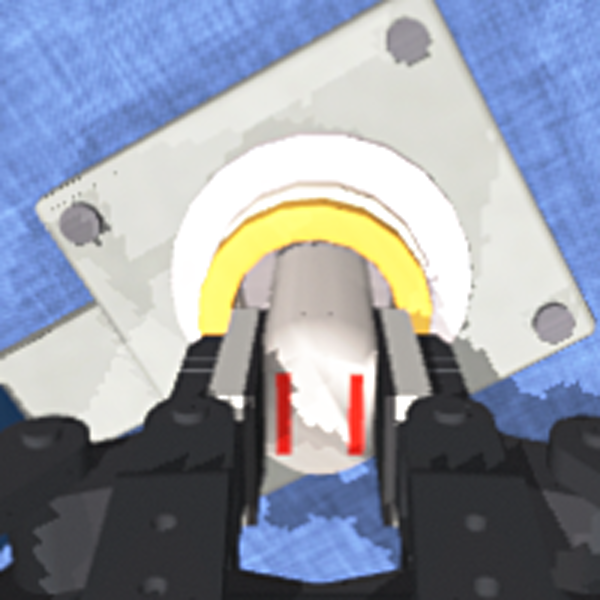

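Request:
drive_tool([
  [[0,0,-0.8,0,0,0.02,-1],[0,0,-0.9,0,0,0.03,-1],[0,0,-0.9,0,0,0.03,-1],[0,0,-0.9,0,0,0.03,-1],[0,0,-0.9,0,0,0.03,-1],[0,0,0,0,0,0,-1],[0,0,0,0,0,0,-1],[0,0,0,0,0,0.0,-1]],
], newtons=60)

```text
clock: 17.85
tcp_pos: [0.5622, 0.0524, 0.0408]
orientation: [-1.975, 2.434, -0.007]
force: [0.1, -0.4, 0.1]
width: 0.0185
```

```bash
cd .;python3 plan.py 0.5617 0.0525 0.0407 179.5 4;python3 look.py w13
python3 - <<'E'
from h import *
c=dict(np.load('w13.npz'));crop(c,'w13c.png',150,120,350,320,3)
E
```

```text
t 17.85 pos [0.5622 0.0524 0.0408] psi 168.11 w 0.0185 F [ 0.1 -0.4  0.1] j [ 0.44  0.33 -0.44  0.   -0.79 -0.65]
N 4
[-0.03, 0.01, -0.71, -0.0, 0.0, 0.0]
[-0.03, 0.01, -0.71, -0.0, 0.0, 0.0]
[-0.03, 0.01, -0.71, -0.0, 0.0, 0.0]
[-0.03, 0.01, -0.71, -0.0, 0.0, 0.0]
```

View pics/w13c.png

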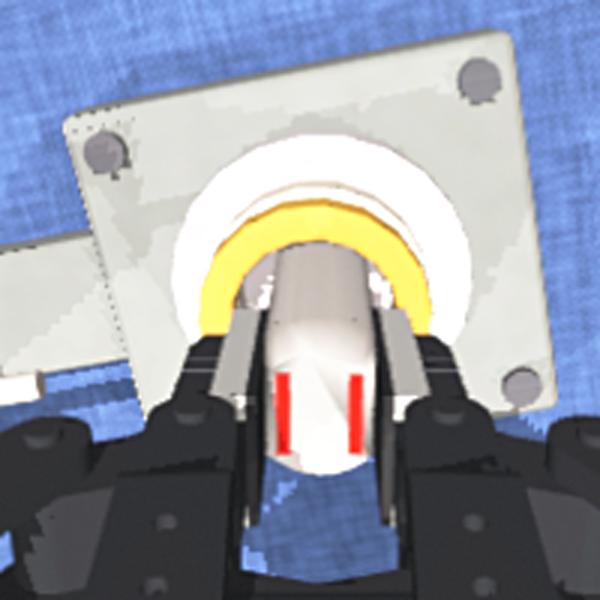

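Turning well: the flats follow the fingers. I'll continue by 11.4°.

Request:
drive_tool([
  [[0,0,-0.7,0,0,0.02,-1],[0,0,-0.8,0,0,0.03,-1],[0,0,-0.8,0,0,0.03,-1],[0,0,-0.4,0,0,0,-1],[0,0,0,0,0,0,-1],[0,0,0,0,0,0,-1],[0,0,0,0,0,0,-1],[0,0,0,0,0,0.0,-1]],
])

```text
clock: 18.9
tcp_pos: [0.5624, 0.0524, 0.0408]
orientation: [-2.199, 2.234, -0.01]
force: [-0.4, -0.2, 1.8]
width: 0.0184
```

```bash
cd .;python3 plan.py 0.5617 0.0525 0.0407 179.5 1;python3 look.py w14
python3 - <<'E'
from h import *
c=dict(np.load('w14.npz'));crop(c,'w14c.png',130,120,330,320,3)
E
```

```text
t 18.9 pos [0.5624 0.0524 0.0408] psi 179.11 w 0.0184 F [-0.4 -0.2  1.8] j [ 0.44  0.33 -0.45  0.01 -0.78 -0.46]
N 1
[-0.13, 0.01, -0.1, -0.0, 0.02, 0.0]
```

View pics/w14c.png

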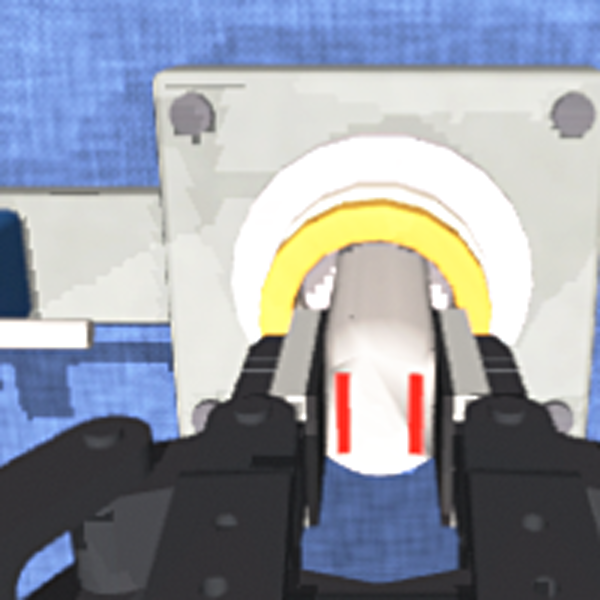

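Request:
drive_tool([
  [[0,0,0,0,0,0,0.0],[0,0,0,0,0,0,0.2],[0,0,0,0,0,0,0.2],[0,0,0,0,0,-0.3,0.2],[0,0,0,0,0,-0.8,0.2],[0,0,0,0,0,-0.7,0.7],[0,0,0,0,0,0,0.8],[0,0,0,0,0,0.0,0.8]],
])

```text
clock: 19.95
tcp_pos: [0.5623, 0.0526, 0.1174]
orientation: [-2.198, 2.233, -0.011]
force: [-0.1, -0.7, 0.4]
width: 0.0768
```

```bash
cd .;python3 look.py w15;python3 plan.py 0.438 0.2535 0.08 167 8
python3 - <<'E'
from h import *
c=dict(np.load('w15.npz'));crop(c,'w15c.png',100,60,400,284,2)
E
```

```text
t 20.0 pos [0.5624 0.0526 0.1175] psi 179.11 w 0.0765 F [ 0.3 -0.6  1.2] j [ 0.44  0.24 -0.36  0.01 -0.95 -0.46]
N 8
[-0.02, 0.0, 0.38, -0.62, 0.4, 0.11]
[-0.02, 0.0, 0.38, -0.61, 0.42, 0.11]
[-0.02, 0.0, 0.38, -0.6, 0.43, 0.11]
[-0.02, 0.0, 0.38, -0.59, 0.45, 0.11]
[-0.02, 0.0, 0.38, -0.58, 0.46, 0.12]
[-0.02, 0.0, 0.38, -0.56, 0.48, 0.12]
[-0.02, 0.0, 0.38, -0.55, 0.49, 0.12]
[-0.02, 0.0, 0.38, -0.54, 0.51, 0.12]
```

View pics/w15c.png

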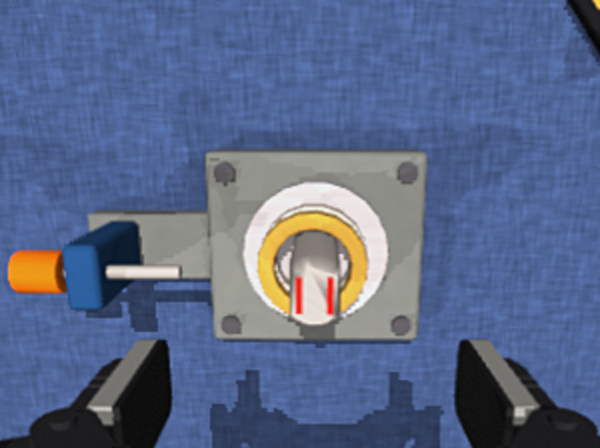

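Request:
drive_tool([
  [[0,0,0.38,-0.65,0.4,0,0.8],[0,0,0.38,-0.65,0.42,0,0.8],[0,0,0.38,-0.65,0.43,0,0.8],[0,0,0.38,-0.6,0.45,0,0.8],[0,0,0.38,-0.6,0.46,0.1,0.8],[0,0,0.38,-0.58,0.48,0.2,0.8],[0,0,0.38,-0.5,0.49,0.2,0.8],[0,0,0.2,-0.3,0.3,0,0.8]],
])

```text
clock: 21.0
tcp_pos: [0.4389, 0.2501, 0.09]
orientation: [1.957, -2.456, 0.01]
force: [-0.6, -1.2, 0.7]
width: 0.0769
```

```bash
cd .;python3 look.py w16;python3 plan.py 0.438 0.2535 0.08 167 8
python3 - <<'E'
from h import *
c=dict(np.load('w16.npz'));crop(c,'w16c.png',156,80,356,280,3)
c=dict(np.load('w15.npz'));f=lambda u,v,z:atz(c,100+u/2-.3,60+v/2-.3,z,c)[:2]
print(f(181,272,.058),f(108,272,.058),f(314,296,.09))
E
```

```text
t 21.05 pos [0.4387 0.2513 0.0902] psi 167.09 w 0.077 F [-0.6  1.3  0.4] j [ 0.91  0.19 -0.51  0.01 -0.87 -1.14]
N 8
[-0.01, -0.01, 0.0, -0.01, 0.0, 0.03]
[-0.01, -0.01, 0.0, -0.01, 0.0, 0.03]
[-0.01, -0.01, 0.0, -0.01, 0.0, 0.03]
[-0.01, -0.01, 0.0, -0.01, 0.0, 0.03]
[-0.01, -0.01, 0.0, -0.01, 0.0, 0.03]
[-0.01, -0.01, 0.0, -0.01, 0.0, 0.03]
[-0.01, -0.01, 0.0, -0.01, 0.0, 0.03]
[-0.01, -0.01, 0.0, -0.01, 0.0, 0.03]
[0.62204194 0.05298892] [0.65502257 0.05257321] [0.56263455 0.05397906]
```

View pics/w16c.png

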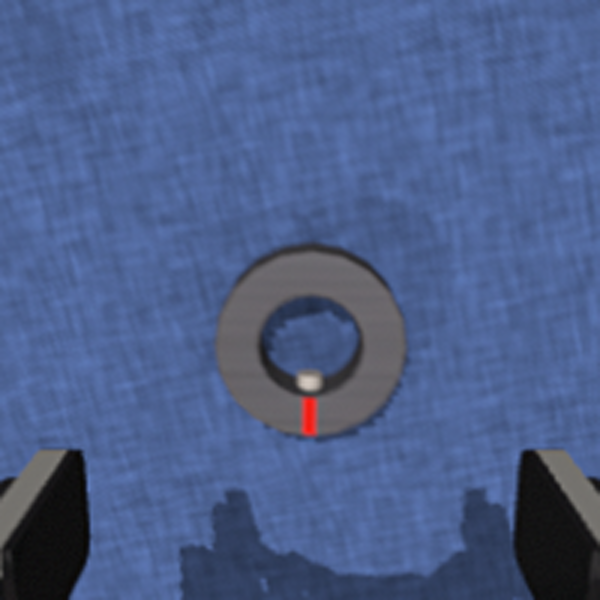

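```bash
python3 - <<'E'
from h import *
c=dict(np.load('w16.npz'));f=lambda u,v,z:atz(c,156+u/3-.4,80+v/3-.4,z,c)[:2]
a=f(310.5,339.5,.02); print(a,[np.degrees(np.arctan2(*(f(*p,.02)-a)[::-1])) for p in ((309.5,433),(310,402))], np.hypot(*(f(309.5,435,.02)-a)))
print((f(217,341,.02)+f(405,341,.02))/2, (f(310,246,.02)+f(310,437,.02))/2)
d=f(310,402,.02)-f(309.5,433,.02);print(np.degrees(np.arctan2(-d[1],-d[0])))
E
python3 plan.py 0.4385 0.2535 -0.02 167 8
```

```text
[0.43724614 0.25169832] [np.float64(76.6353825092337), np.float64(76.78308331516111)] 0.03145123394738082
[0.43721292 0.25219815] [0.43774924 0.253229  ]
76.34714480877031
t 21.05 pos [0.4387 0.2513 0.0902] psi 167.09 w 0.077 F [-0.6  1.3  0.4] j [ 0.91  0.19 -0.51  0.01 -0.87 -1.14]
N 8
[-0.01, -0.01, 0.0, -0.01, 0.0, 0.34]
[-0.01, -0.01, 0.0, -0.01, 0.0, 0.34]
[-0.01, -0.01, 0.0, -0.01, 0.0, 0.34]
[-0.01, -0.01, 0.0, -0.01, 0.0, 0.34]
[-0.01, -0.01, 0.0, -0.01, 0.0, 0.34]
[-0.01, -0.01, 0.0, -0.01, 0.0, 0.34]
[-0.01, -0.01, 0.0, -0.01, 0.0, 0.34]
[-0.01, -0.01, 0.0, -0.01, 0.0, 0.34]
```

Request:
drive_tool([
  [[-0.02,-0.02,0.05,-0.03,0.02,0.35,0.85],[-0.02,-0.02,0.05,-0.02,0.01,0.4,0.85],[0,0,0,0,0,0.4,0.85],[0,0,0,0,0,0.4,0.85],[0,0,0,0,0,0.4,0.85],[0,0,0,0,0,0.3,0.85],[0,0,0,0,0,0,0.85],[0,0,0,0,0,0,0.85]],
])

```text
clock: 22.05
tcp_pos: [0.437, 0.2481, -0.0091]
orientation: [1.941, -2.46, 0.005]
force: [-0.6, 0.1, 0.5]
width: 0.0793
```

```bash
cd .;python3 look.py w17;python3 plan.py 0.4377 0.2525 -0.0285 166.7 2
```

```text
t 22.1 pos [ 0.437   0.2481 -0.0089] psi 166.54 w 0.079 F [ 0.6 -0.3  0.3] j [ 0.91  0.33 -0.61  0.   -0.64 -1.15]
N 2
[0.02, -0.06, -0.02, -0.06, 0.0, 0.24]
[0.02, -0.06, -0.02, -0.06, 0.0, 0.24]
```

View pics/w17.png

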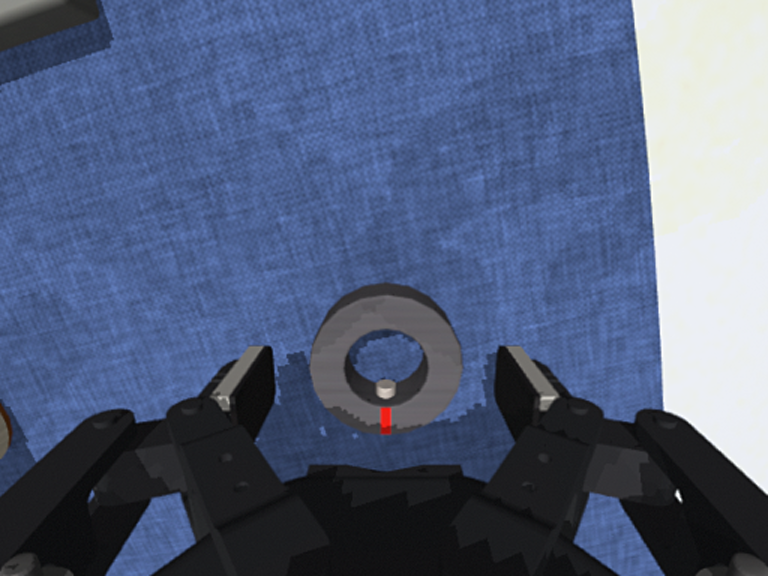

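Run:
```python
from h import *
c=dict(np.load('w17.npz'));f=lambda u,v,z:atz(c,u/1.5-.2,v/1.5-.2,z,c)[:2]
print((f(310,365,.02)+f(461,365,.02))/2,(f(386,296,.02)+f(386,433,.02))/2)
```

```text
[0.43795357 0.25186221] [0.43806573 0.25309917]
```

Request:
drive_tool([
  [[0.02,-0.06,0,-0.06,0,0.2,0.85],[0.02,-0.06,0,-0.06,0,0.2,0.85],[0,0,0,-0.02,0,0.1,0.85],[0,0,0,0,0,0,0.85],[0,0,0,0,0,0,0.3],[0,0,0,0,0,0,-1],[0,0,0,0,0,0,-1],[0,0,0,0,0,0,-1]],
], newtons=60)

```text
clock: 23.1
tcp_pos: [0.4387, 0.2546, -0.0284]
orientation: [-1.944, 2.463, 0.001]
force: [0.4, -0.2, -0.7]
width: 0.0585
```

```bash
cd .;python3 look.py w18;python3 plan.py 0.5625 0.0539 0.1 89.2
```

```text
t 23.15 pos [ 0.4387  0.2547 -0.0284] psi 166.58 w 0.0585 F [-0.4 -0.8 -2.1] j [ 0.91  0.36 -0.63  0.   -0.58 -1.15]
N 20
[0.0, 0.0, 0.97, 0.21, -0.21, -0.16]
[0.0, 0.0, 0.97, 0.19, -0.22, -0.16]
[0.0, 0.0, 0.97, 0.18, -0.24, -0.16]
[0.0, 0.0, 0.97, 0.16, -0.25, -0.16]
[0.0, 0.0, 0.97, 0.14, -0.26, -0.16]
[0.0, 0.0, 0.97, 0.13, -0.27, -0.16]
[0.0, 0.0, 0.97, 0.11, -0.27, -0.16]
[0.0, 0.0, 0.97, 0.09, -0.28, -0.16]
[0.0, 0.0, 0.97, 0.07, -0.29, -0.16]
[0.0, 0.0, 0.97, 0.05, -0.29, -0.16]
[0.0, 0.0, 0.97, 0.03, -0.29, -0.16]
[0.0, 0.0, 0.97, 0.01, -0.29, -0.16]
[0.0, 0.0, 0.97, -0.01, -0.29, -0.16]
[0.0, 0.0, 0.97, -0.03, -0.29, -0.16]
[0.0, 0.0, 0.97, -0.05, -0.29, -0.16]
[0.0, 0.0, 0.97, -0.07, -0.29, -0.16]
[0.0, 0.0, 0.97, -0.09, -0.28, -0.16]
[0.0, 0.0, 0.97, -0.11, -0.28, -0.16]
[0.0, 0.0, 0.97, -0.12, -0.27, -0.16]
[0.0, 0.0, 0.97, -0.14, -0.26, -0.16]
```

View pics/w18.png

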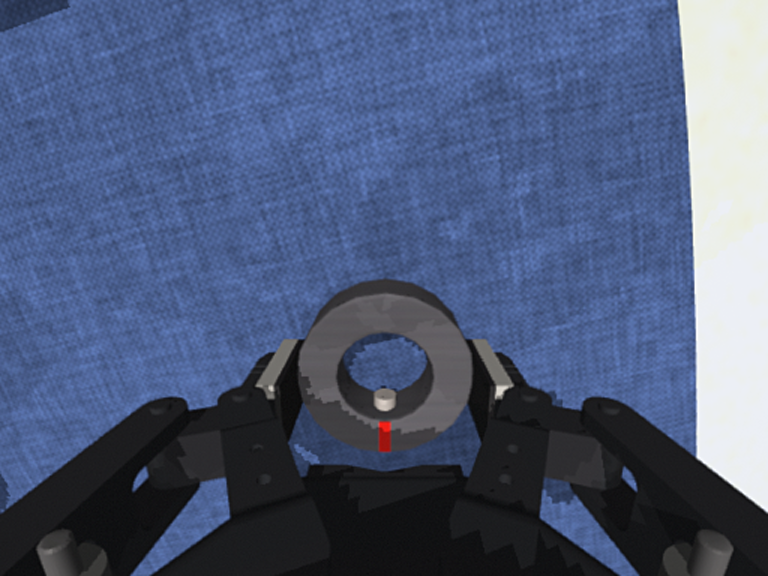

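Request:
drive_tool([
  [[0,0,0,0,0,-0.6,-1],[0,0,0.5,0,0,-0.9,-1],[0,0,1,0,0,-0.9,-1],[0,0,1,0,0,-0.6,-1],[0,0,1,0.15,-0.2,0,-1],[0,0,1,0.2,-0.3,0,-1],[0,0,1,0.2,-0.3,0,-1],[0,0,1,0.2,-0.3,0,-1]],
], newtons=80)

```text
clock: 24.15
tcp_pos: [0.4605, 0.2049, 0.0943]
orientation: [-1.322, 2.849, 0.001]
force: [0.1, 0.1, -1.4]
width: 0.0577
```

```bash
cd .;python3 plan.py 0.5625 0.0539 0.095 89.2 14
```

```text
t 24.15 pos [0.4605 0.2049 0.0943] psi 139.8 w 0.0577 F [ 0.1  0.1 -1.4] j [ 0.81  0.18 -0.51 -0.   -0.88 -1.51]
N 14
[0.0, 0.0, 0.9, 0.09, -0.31, -0.0]
[0.0, 0.0, 0.9, 0.07, -0.32, -0.0]
[0.0, 0.0, 0.9, 0.05, -0.32, -0.0]
[0.0, 0.0, 0.9, 0.03, -0.32, -0.0]
[0.0, 0.0, 0.9, 0.01, -0.33, -0.0]
[0.0, 0.0, 0.9, -0.01, -0.33, -0.0]
[0.0, 0.0, 0.9, -0.03, -0.32, -0.0]
[0.0, 0.0, 0.9, -0.05, -0.32, -0.0]
[0.0, 0.0, 0.9, -0.07, -0.32, -0.0]
[0.0, 0.0, 0.9, -0.09, -0.31, -0.0]
[0.0, 0.0, 0.9, -0.11, -0.3, -0.0]
[0.0, 0.0, 0.9, -0.13, -0.3, -0.0]
[0.0, 0.0, 0.9, -0.15, -0.29, -0.0]
[0.0, 0.0, 0.9, -0.17, -0.28, -0.0]
```

Request:
drive_tool([
  [[0,0,1,0.08,-0.33,0,-1],[0,0,1,0.06,-0.33,0,-1],[0,0,1,0.04,-0.33,0,-1],[0,0,1,0.02,-0.33,0,-1],[0,0,1,0,-0.33,0,-1],[0,0,1,0,-0.33,0,-1],[0,0,1,-0.03,-0.33,0,-1],[0,0,1,-0.05,-0.33,0,-1]],
])

```text
clock: 25.15
tcp_pos: [0.5176, 0.111, 0.092]
orientation: [0.454, -3.105, -0.001]
force: [0.1, 0.5, -1.4]
width: 0.0576
```

```bash
cd .;python3 plan.py 0.5625 0.0539 0.095 89.2 7
```

```text
t 25.15 pos [0.5176 0.111  0.092 ] psi 106.63 w 0.0576 F [ 0.1  0.5 -1.4] j [ 0.58  0.23 -0.45 -0.   -0.9  -1.86]
N 7
[0.0, -0.01, 0.62, -0.1, -0.24, -0.01]
[0.0, -0.01, 0.62, -0.11, -0.24, -0.01]
[0.0, -0.01, 0.62, -0.12, -0.23, -0.01]
[0.0, -0.01, 0.62, -0.13, -0.23, -0.01]
[0.0, -0.01, 0.62, -0.14, -0.22, -0.01]
[0.0, -0.01, 0.62, -0.15, -0.21, -0.01]
[0.0, -0.01, 0.62, -0.15, -0.21, -0.01]
```

Request:
drive_tool([
  [[0,0,0.62,-0.1,-0.24,0,-1],[0,0,0.65,-0.11,-0.24,0,-1],[0,0,0.65,-0.13,-0.24,0,-1],[0,0,0.65,-0.14,-0.23,0,-1],[0,0,0.65,-0.15,-0.23,0,-1],[0,0,0.65,-0.15,-0.2,0,-1],[0,0,0.4,-0.15,-0.15,0,-1],[0,0,0,0,0,0,-1]],
])

```text
clock: 26.15
tcp_pos: [0.567, 0.0517, 0.0911]
orientation: [-0.043, -3.137, 0.001]
force: [-0.3, 0.1, -2.3]
width: 0.0575
```

```bash
cd .;python3 look.py w19;python3 plan.py 0.5625 0.0539 0.08 89.2 1;python3 - <<'E'
from h import *
c=dict(np.load('w19.npz'));crop(c,'w19c.png',170,130,340,320,4)
E
```

```text
t 26.2 pos [0.5667 0.0518 0.091 ] psi 88.47 w 0.0573 F [-0.5 -0.  -0.9] j [ 0.43  0.29 -0.37 -0.   -0.92 -2.03]
N 1
[-0.01, -0.07, -0.18, 0.1, 0.05, 0.28]
```

View pics/w19c.png

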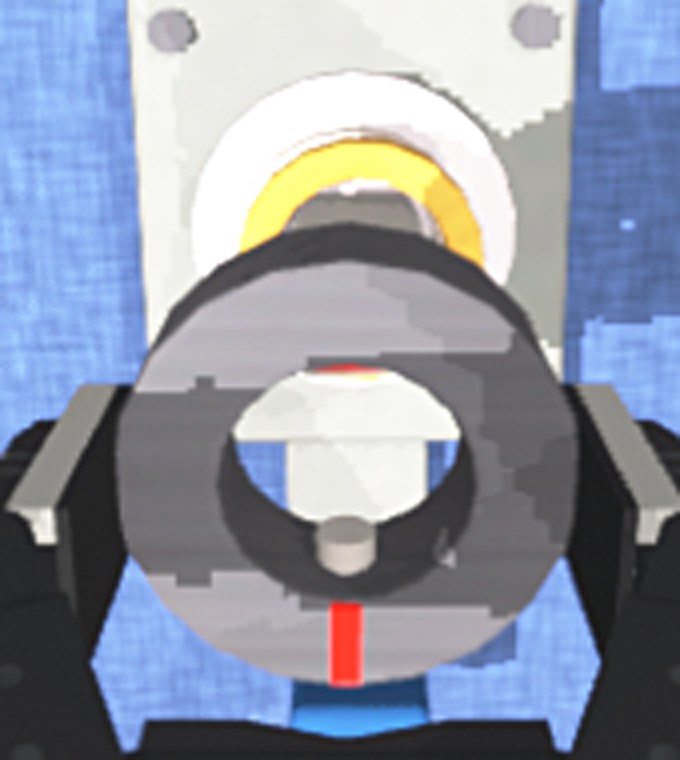

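```bash
cat > col.py <<'E'
import sys
from h import *
from scipy.optimize import least_squares
# collar top pose from wrist depth: python3 col.py name
c=dict(np.load(sys.argv[1]+'.npz'));R,o=cam(c,c)
zt=c['tcp_pos'][2]+.0485
K=np.array([[c['fx'],0,c['cx']],[0,c['fy'],c['cy']],[0,0,1.]])
vv,uu=np.mgrid[150:330,150:360]
p=cv2.undistortPoints(np.stack([uu,vv],-1).reshape(-1,1,2).astype(float),K,np.array([float(c['k1']),0,0,0]))[:,0]
z=c['range_z'][150:330,150:360].ravel()
P=(np.c_[p,np.ones(len(p))]*z[:,None])@R.T+o
t=c['tcp_pos']
m=(z>0)&(abs(P[:,2]-zt)<.0035)&(np.hypot(P[:,0]-t[0],P[:,1]-t[1])<.036)&(abs(P[:,1]-t[1])<.0285)
Q=P[m];A=np.c_[Q[:,:2]-t[:2],np.ones(len(Q))];print(len(Q),'plane',np.linalg.lstsq(A,Q[:,2],rcond=None)[0].round(4))
r=np.hypot(Q[:,0]-t[0],Q[:,1]-t[1])
# inner edge + outer edge fit: use hull for outer
h=cv2.convexHull((Q[:,:2]*1e5).astype(np.float32))[:,0]/1e5
h=h[abs(h[:,1]-t[1])<.027]
f=least_squares(lambda q:np.hypot(h[:,0]-q[0],h[:,1]-q[1])-.0295,t[:2],loss='soft_l1',f_scale=.001);print('collar c',f.x.round(4),'rms',np.sqrt(np.mean(f.fun**2)).round(4),'tcp',t.round(4))
rgb=c['pixels'].reshape(384,512,3)[150:330,150:360].reshape(-1,3).astype(int)
red=m&(rgb[:,2]>150)&(rgb[:,1]<90)&(rgb[:,0]<90)
q=P[red];q=q[np.hypot(*(q[:,:2]-f.x).T)>.012];d=q.mean(0)[:2]-f.x;print('red',len(q),'dir',np.degrees(np.arctan2(d[1],d[0])).round(2))
_,_,V=np.linalg.svd(q[:,:2]-q[:,:2].mean(0));v=V[0]*np.sign(V[0,0]);print('red line dir',np.degrees(np.arctan2(v[1],v[0])).round(2))
E
python3 col.py w19
```

```text
7171 plane [-0.0035 -0.0004  0.1393]
collar c [0.5657 0.0521] rms 0.0003 tcp [0.567  0.0517 0.0911]
red 130 dir -2.27
red line dir -1.27
```

Request:
drive_tool([
  [[0,-0.07,-0.1,0.04,0.02,0.15,-1],[0,0,-0.08,0.03,0.02,0.2,-1],[0,0,0,0,0,0.1,-1],[0,0,0,0,0,0.05,-1],[0,0,0,0,0,0,-1],[0,0,0,0,0,0,-1],[0,0,0,0,0,0,-1],[0,0,0,0,0,0,-1]],
])

```text
clock: 27.2
tcp_pos: [0.5632, 0.0545, 0.0697]
orientation: [0.018, 3.141, -0.001]
force: [0.6, -0.4, -2.0]
width: 0.0575
```

```bash
cd .;python3 look.py w20;python3 plan.py 0.5638 0.0535 0.07 89.2 1;python3 col.py w20
python3 - <<'E'
from h import *
c=dict(np.load('w20.npz'));crop(c,'w20c.png',170,130,340,320,4)
E
```

```text
t 27.25 pos [0.5632 0.0544 0.0697] psi 89.36 w 0.0577 F [-0.1 -0.4 -1.3] j [ 0.44  0.3  -0.4   0.   -0.86 -2.03]
N 1
[-0.01, 0.01, 0.04, -0.02, -0.02, -0.01]
7173 plane [ 1.000e-03 -1.000e-04  1.179e-01]
collar c [0.5617 0.0548] rms 0.0003 tcp [0.5632 0.0545 0.0697]
red 125 dir -1.19
red line dir -1.99
```

View pics/w20c.png

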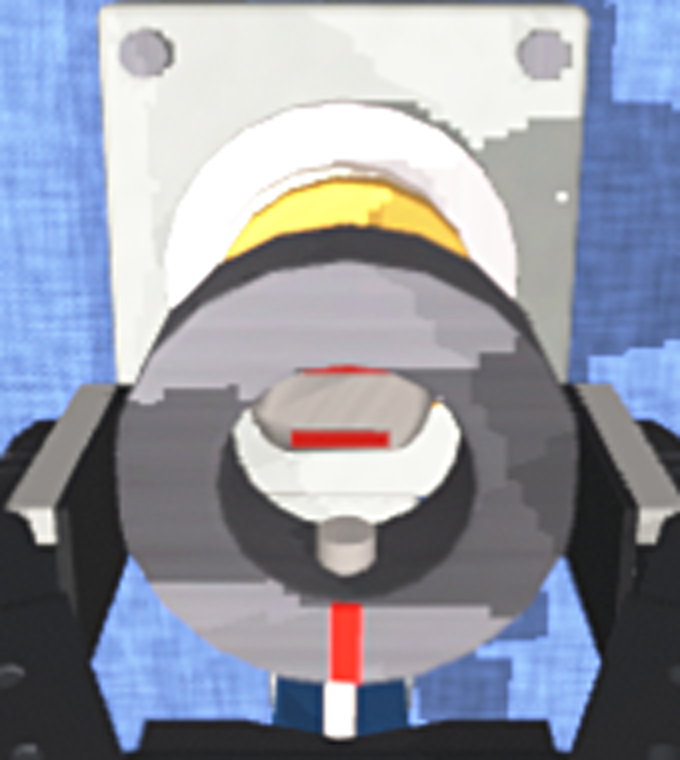

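Run:
```python
from h import *
c=dict(np.load('w20.npz'));f=lambda u,v,z:atz(c,170+u/4-.4,130+v/4-.4,z,c)[:2]
a=f(291,439,.09);b=f(389,439,.09);print(a,b,(a+b)/2,(a+b)/2-[.00605,0], np.degrees(np.arctan2(*(b-a)[::-1])))
# bore circle at top plane
zt=.118
print('bore',(f(217,480,zt)+f(476,480,zt))/2,'screw in',f(347,530,.108),'red',f(346,640,zt))
```

```text
[0.56860431 0.04631353] [0.56877162 0.06117385] [0.56868797 0.05374369] [0.56263797 0.05374369] 89.3549592598816
bore [0.56094742 0.05484416] screw in [0.57376165 0.0547545 ] red [0.58422554 0.05450524]
```

Request:
drive_tool([
  [[0,0,0,-0.022,-0.028,0.02,-1],[0,0,0,0,0,0.05,-1],[0,0,0,0,0,0,-1],[0,0,0,0,0,0,-1],[0,0,0,0,0,0,-1],[0,0,0,0,0,0,-1],[0,0,0,0,0,0,-1],[0,0,0,0,0,0,-1]],
])

```text
clock: 28.25
tcp_pos: [0.5642, 0.0532, 0.0668]
orientation: [0.018, 3.141, -0.001]
force: [0.4, 0.2, -1.9]
width: 0.0574
```

```bash
cd .;python3 look.py w21;python3 plan.py 0.5641 0.0533 0.06 89.2 1;python3 col.py w21
python3 - <<'E'
from h import *
c=dict(np.load('w21.npz'));crop(c,'w21c.png',170,130,340,320,4)
E
```

```text
t 28.3 pos [0.5641 0.0532 0.0668] psi 89.35 w 0.0573 F [-0.3  0.2 -1.2] j [ 0.44  0.31 -0.41  0.   -0.86 -2.02]
N 1
[-0.01, 0.01, 0.04, 0.0, 0.0, 0.17]
7171 plane [ 0.0018 -0.0009  0.115 ]
collar c [0.5627 0.0536] rms 0.0003 tcp [0.5642 0.0532 0.0668]
red 126 dir -1.46
red line dir 1.55
```

View pics/w21c.png

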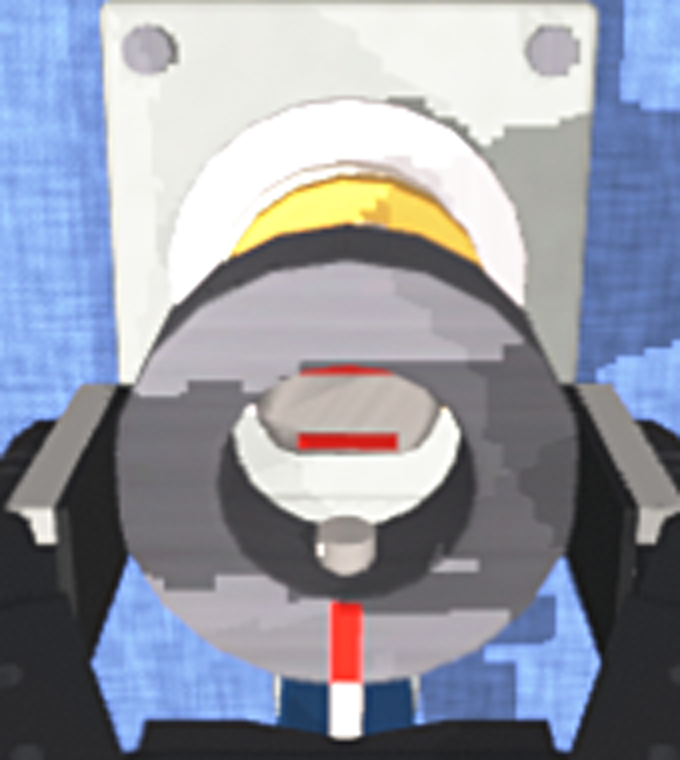

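Request:
drive_tool([
  [[0,0,0,0,0,0.07,-1],[0,0,0,0,0,0.07,-1],[0,0,0,0,0,0.07,-1],[0,0,0,0,0,0.07,-1],[0,0,0,0,0,0.07,-1],[0,0,0,0,0,0.07,-1],[0,0,0,0,0,0,-1],[0,0,0,0,0,0,-1]],
])

```text
clock: 29.3
tcp_pos: [0.564, 0.0532, 0.0485]
orientation: [0.018, 3.142, -0.001]
force: [0.2, 0.4, -2.1]
width: 0.0572
```

```bash
cd .;python3 look.py w22;python3 plan.py 0.5641 0.0533 0.05 89.2 1;python3 col.py w22
python3 - <<'E'
from h import *
c=dict(np.load('w22.npz'));crop(c,'w22c.png',170,130,340,320,4)
E
```

```text
t 29.35 pos [0.564  0.0531 0.0485] psi 89.35 w 0.0574 F [-0.2 -0.2 -0.8] j [ 0.44  0.33 -0.42  0.   -0.82 -2.02]
N 1
[-0.01, -0.0, 0.04, -0.0, 0.0, -0.04]
7205 plane [ 0.0004 -0.0007  0.0967]
collar c [0.5625 0.0535] rms 0.0003 tcp [0.564  0.0532 0.0485]
red 127 dir -1.22
red line dir -2.8
```

View pics/w22c.png

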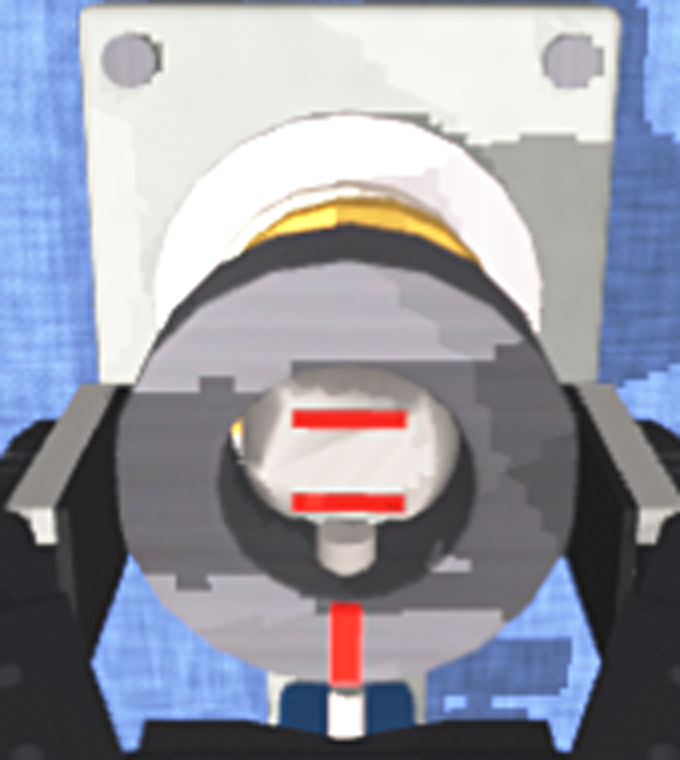

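Request:
drive_tool([
  [[0,0,0,0,0,0.07,-1],[0,0,0,0,0,0.07,-1],[0,0,0,0,0,0.07,-1],[0,0,0,0,0,0.07,-1],[0,0,0,0,0,0.07,-1],[0,0,0,0,0,0.07,-1],[0,0,0,0,0,0,-1],[0,0,0,0,0,0,-1]],
])

```text
clock: 30.35
tcp_pos: [0.564, 0.0531, 0.0305]
orientation: [0.018, 3.142, -0.001]
force: [0.5, 0.6, -2.3]
width: 0.0578
```

```bash
cd .;python3 look.py w23;python3 plan.py 0.5641 0.0533 0.0195 89.2 1;python3 col.py w23
python3 - <<'E'
from h import *
c=dict(np.load('w23.npz'));crop(c,'w23c.png',170,130,340,320,4)
E
```

```text
t 30.4 pos [0.564  0.0531 0.0305] psi 89.35 w 0.0576 F [-0.1  0.9 -1.8] j [ 0.44  0.35 -0.44  0.   -0.78 -2.02]
N 1
[-0.01, 0.0, 0.04, -0.0, 0.0, 0.27]
7146 plane [ 0.0034 -0.0007  0.0787]
collar c [0.5626 0.0536] rms 0.0003 tcp [0.564  0.0531 0.0305]
red 127 dir -1.46
red line dir -2.39
```

View pics/w23c.png

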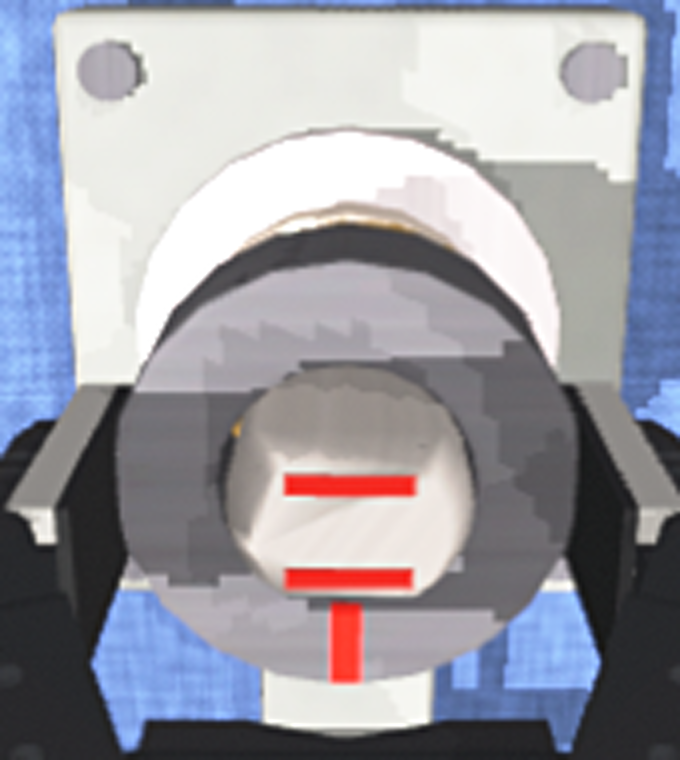

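Request:
drive_tool([
  [[0,0,0,0,0,0.07,-1],[0,0,0,0,0,0.07,-1],[0,0,0,0,0,0.06,-1],[0,0,0,0,0,0.04,-1],[0,0,0,0,0,0.03,-1],[0,0,0,0,0,0.02,-1],[0,0,0,0,0,0,-1],[0,0,0,0,0,0,-1]],
])

```text
clock: 31.4
tcp_pos: [0.5643, 0.0533, 0.0198]
orientation: [0.017, 3.14, -0.001]
force: [-0.9, 0.6, -2.2]
width: 0.0574
```

```bash
cd .;python3 look.py w24;python3 plan.py 0.5641 0.0533 0.0195 89.2 1;python3 col.py w24
```

```text
t 31.45 pos [0.5643 0.0532 0.0197] psi 89.4 w 0.0575 F [-0.5 -0.5 -1.3] j [ 0.44  0.37 -0.45  0.   -0.75 -2.02]
N 1
[-0.01, 0.01, 0.05, 0.01, 0.0, 0.01]
6211 plane [ 0.0047 -0.0001  0.0681]
collar c [0.5628 0.0537] rms 0.0003 tcp [0.5643 0.0533 0.0198]
red 44 dir -1.41
red line dir -13.98
```

Request:
drive_tool([
  [[0,0,0,0,0,0.02,-1],[0,0,0,0,0,0.02,-1],[0,0,0,0,0,0.02,-1],[0,0,0,0,0,0.0,-1],[0,0,0,0,0,0,-1],[0,0,0,0,0,0,-1],[0,0,0,0,0,0,-1],[0,0,0,0,0,0,-1]],
])

```text
clock: 32.45
tcp_pos: [0.5645, 0.0533, 0.0196]
orientation: [0.015, 3.14, -0.002]
force: [-1.4, 0.6, 2.0]
width: 0.0578
```

```bash
cd .;python3 look.py w25;python3 plan.py 0.5641 0.0533 0.0195 89.2 1;python3 col.py w25
```

```text
t 32.5 pos [0.5645 0.0533 0.0196] psi 89.44 w 0.0578 F [-1.3  0.5  1.8] j [ 0.44  0.37 -0.45  0.   -0.75 -2.02]
N 1
[-0.02, 0.02, 0.06, 0.01, 0.0, 0.0]
6217 plane [ 0.0055 -0.0011  0.0679]
collar c [0.5629 0.0537] rms 0.0002 tcp [0.5645 0.0533 0.0196]
red 44 dir -1.48
red line dir -8.82
```

```bash
cd .;python3 - <<'E'
from h import *
c=dict(np.load('w25.npz'));crop(c,'w25c.png',170,130,340,320,4)
c=optics.capture('scene');crop(c,'s25.png',200,180,340,300,5)
E
```

```text
(no output)
```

View pics/w25c.png

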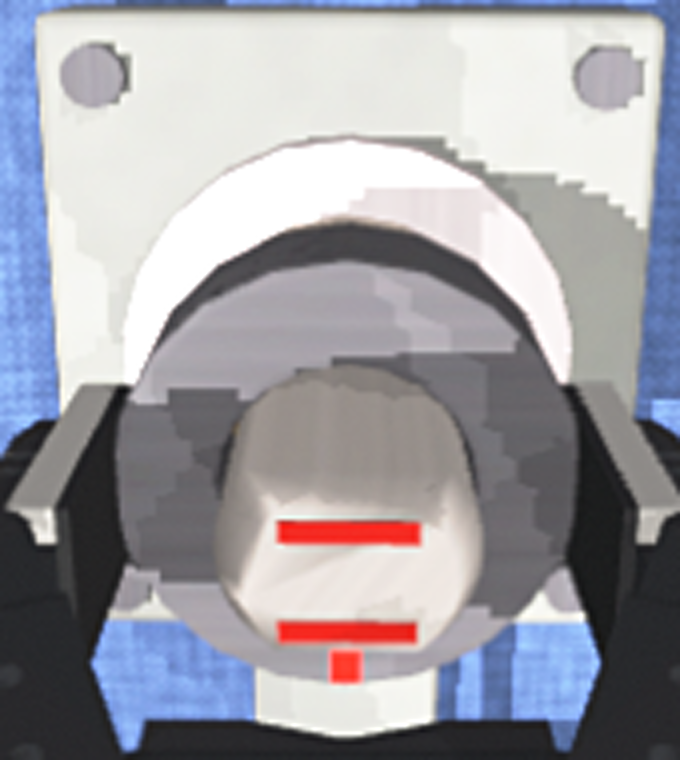

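View pics/s25.png

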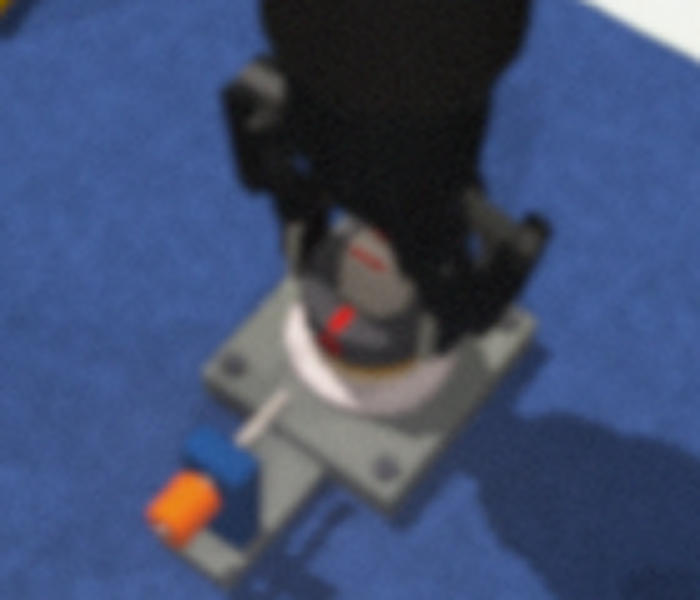

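```bash
cd .;python3 - <<'E'
from workcell import env
s=env.state();print(s['clock'],s['force'],s['width']);print(env.finish_job())
E
```

```text
32.55 [-1.16385949  0.44196854  1.89731494] 0.05746304316579383
the job is handed in; nothing more can be done
None
```

I finished the spindle stack and handed it in at 32.55 s on the robot's clock, with the fingers still gripping the collar. `env.finish_job()` gave no verdict, so this rests on my own last checks.

**What I did**
- **Brass ring:** I slipped it over the shaft onto the white ring and let go.
- **Shaft:** I pinched it on its flats, where the fingers read about 19 mm, and turned it 29° until a flat faced the driver.
- **Collar:** I lowered it down the shaft until it touched the brass ring, still held with the 80 N grip setting.

**Last checks**

| Check | Reading |
|---|---|
| Collar top face (seated is 68 mm) | 67.9 mm above the bench, level |
| Collar centre to estimated spindle axis | about 0.3 mm |
| Set screw direction | about -1.5°, against -0.8° for the driver |
| Finger opening | 57.5 mm |
| Vertical force | rose by about 4 N, showing contact |

I kept clear of the jar, tray and screwdriver but took no final picture to check them.

**What disagreed**
- **TCP position:** the wrist and scene cameras both put the fingertips about 30 mm behind the reported TCP, although it is meant to lie at their very end. Because of this the first grasp of the brass ring closed above it and missed. I corrected the heights after that and it held.
- **Finger opening:** it reads 1–4 mm less than the true width of whatever is gripped.
- **Set screw angle:** the last fit along the red line gave -9°, but the shaft hid most of the line. I relied on the direction from the collar's centre instead, which had stayed between -1.2° and -1.5° since I lined the collar up over the shaft.

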